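# Lock the coarse-focus ring, leave the fine knob alone

### The arm

A 6-joint arm with a two-finger parallel gripper is mounted at the origin on the work surface. World frame = base frame: x ahead of the robot, y to its left, z up, the work surface at z = 0. Lengths are in m, angles in rad, forces in N, time in s.
With the tool pointing down it reaches from about 0.35 to 0.775 m from the base axis. Payload 7.3 kg.
Tool frame: the origin (TCP) lies at the very end of the fingers, on their centre line; the grasp point (between the pads) lies 19 mm behind it; x points along the fingers, y is the direction in which the jaws open and shut, and the axes are right-handed (so a half turn about x gives the same grasp; the last joint's range is limited). The gripper opens to 92 mm and grips with 3 to 60 N. Pads are 19 mm wide; open, the fingers measure 130 mm over their backs; the gripper's body (75 mm by 190 mm) begins 47 mm behind the grasp point.
Start: joints at [-1.252, 0.342, 1.524, -0, 1.275, -0.146], TCP at [0.235, -0.469, 0.189] pointing down, gripper open.
Joint ranges: [-2.53, 2.53], [-0.77, 2.02], [0.04, 2.7], [-1, 4.14], [0.28, 2.66], [-3.11, 3.11]. Speed limits (rad/s): [2.57, 2.57, 3.14, 3.14, 3.14, 3.14].

### API

Orientations are given as [roll, pitch, yaw] about the fixed x, y, z axes, in that order (R = Rz(yaw) Ry(pitch) Rx(roll)).
In Python, from cell import robot gives the robot as it stands.
- The arm moves only by the tool play_rows, never from a script. Its argument "moves" is a list that holds one entry, the list of rows, each a list of 5 numbers: the shift along the tool's x, y, z in m, then the turn about the tool's x in degrees, then the opening, from -1 (shut) to 1 (fully open), so that 0 is half open. A call has exactly 10 rows; each row shifts and turns the pose as measured when the row begins, along the tool's axes as they then stand; what a row does not reach is not made up. A row lasts 1/10 s, in which the tool goes at most 50 mm and 8.59 degrees, less where a joint would pass 70% of its speed; a pose out of reach is approached as far as the arm can. A call with a gripper value outside its range is refused whole. The fingers move at their own pace and stop on an object; "grip_force" is the grip in N (left out, the last holds). Time passes only in rows, so rows that do not move let the fingers close, or fill a call up. It gives the time, the measured TCP pose, the force and the opening at its end, in the units of the state.
- robot.observe(): the state, without advancing time (a new reading comes with each control period).
- robot.read_camera(name): name is "scene" or "top" or "wrist"; returns the picture (420x560x3 uint8, red, green, blue); there is no depth.
- robot.get_calibration(name): a dict with "mtx" (3x3 intrinsics, pixels), "view" (4x4, takes a point from world to camera coordinates). Camera axes: x right, y up, looking along -z (the intrinsics and any distortion apply to the point x, -y, -z); pixel columns grow to the right and rows downward; lengths in m; the calibration is good to about 2 mm. A picture is of the moment at which its call begins: read the wrist's pose just before it. get_calibration takes no time and is no camera call; for the wrist camera it gives the pose at the moment of the call.
- robot.hand_in(): hands the job in, once; it reports no verdict.
Trained networks look in the newest picture that a camera, given by its name, has taken for a name from the list of things; names that differ only in an ending like _2 or _b are one class to them, and where a whole thing is asked for, a point or a joint stands for the part that bears it (a point fixed in the world has none). Each returns a list of dicts, best first, with "score" (0 to 1); they miss things now and then, are a little off and sometimes report something else, mostly with a low value. They report only what shows in the picture. A call takes as long as a camera call. They do not tell look-alikes from the thing itself.
- robot.spot_in(camera, label): "point" ([column, row] in pixels, amid what is visible of it).
The state is a dict: "time": time; "qpos": joint angles; "qvel": joint speeds; "joint_efforts": joint torques, N m; "tool_pos": TCP position; "tool_rot": TCP orientation; "contact_force": force on the tool from outside, world axes, zero at the start; "torque": the same for the moment, N m; "opening": finger opening in m.
Only numpy, scipy, OpenCV 4.12 (cv2) and the standard library are available. Lean on these libraries where they do the work, as an engineer would, in place of code of your own. Each camera call takes 0.05 s, during which the arm holds its last target.

### The job

Lift the clear dust cover off the microscope's focus control and stand it on the dark rubber pad. Then turn only the outer ring clockwise (seen from above), leaving the fine knob in its middle unmoved, until you feel it bite, and nip it up 0.1 to 0.2 radians more, so that the pointer is in the green band and never in the red. Let go, and leave everything else where it stands.

Things in the scene. Friction and masses are not known exactly. Their poses are not given: they have to be found in the camera images.
- axis (a point): Focus control: a fixed white box 150 x 130 mm, 45 mm high. This point is on its top face on the common vertical axis of ring and fine knob; z up.
- lug (a point): Blue lug that stands out radially from the outer ring to 46 mm from the axis; 10 mm wide, from 8 to 28 mm above the box's top. This point is inside it, 38 mm from the axis, 18 mm above the box's top. Its x axis points outward along the lug, z up.
- clamp_ref (a point): Point on the clamp under the ring, 20 mm from the axis: still while the ring turns easily, carried along once it bites (4 mm = 0.2 rad). The clamp's black pointer sticks out from under the ring to 42 mm from the axis; the band under it is white, then green (0.08 to 0.25 rad past the bite), then red. The band's place varies.
- fine: The fine knob: black cylinder, 28 mm in diameter, 14 mm high, on top of the ring on the same axis, from 28 to 42 mm above the box's top (origin on the axis at its underside, z up). It turns at a touch (0.012 N m) and must not be moved.
- fine_mark (a point): End of the white line on the fine knob's top, 13 mm from its axis.
- cover_grip (a point): Grip point of the clear dust cover, loose, 0.1 to 0.2 kg: a round cap open below, 112 mm in outer diameter, 4 mm wall, 52 mm high, with a black round grip on its lid, 26 mm in diameter and 32 mm high. This point is on the grip's axis, 21 mm above the lid and 73 mm above the cover's lower rim; z up. At first it stands over ring and knob on the box's top, centred on the axis.
- pad_mid (a point): Dark rubber pad, fixed on the bench, 150 x 150 mm, 3 mm thick. This point is the centre of its top; x and y along its edges.
- rack_mid (a point): Bystander: white rack with capped tubes, loose, 70 x 140 mm, 94 mm high; centre of it. Its long side is along its y.
- dish_mid (a point): Bystander: glass dish, loose, 90 mm in diameter, 14 mm high; its centre.
- jar_mid (a point): Bystander: amber jar with a red cap, loose, 54 mm in diameter, 75 mm high; its centre.
- ring: Outer ring: ribbed grey cylinder, 60 mm across, 4 to 28 mm above the box's top; origin on its axis at the box's top, x towards the lug, z up. It only turns: clockwise easily (0.05 N m) for 0.4 to 1.1 rad, unmarked and different each time, until it bites; then the clamp below turns with it (0.45 N m), stays where left, and meets a hard stop 0.45 rad past the bite.
Not all that is in view belongs to the job. What is shaped like the part that bears cover_grip but yellow is not meant.

How it is judged:
On the way, in this order (a step that is already met when the one before it is completed fails the run):
1. the dust cover stands upright on the rubber pad (horizontal distance between cover_grip and pad_mid below 0.035 m and z of cover_grip in the frame of pad_mid below 0.077 m and angle between cover_grip's own z axis and vertical below 0.1 rad), for 0.2 s.
2. the ring has bitten and has been nipped up by about a tenth to a fifth of a radian (distance of clamp_ref from where it was at the start of the episode between 0.0016 and 0.005 m), for 0.3 s.
At the end, for the whole second after the job is handed in: The cover stands upright on the pad, its centre within 35 mm of the pad's centre; the clamp under the ring has been carried 1.6 to 5 mm (0.08 to 0.25 rad past the bite); the fine knob's mark is within 2 mm of its start (0.15 rad); rack, dish and jar are within 15 mm of their starts (all of step 1 and all of step 2 and distance of fine_mark from where it was at the start of the episode below 0.002 m and distance of each of rack_mid, dish_mid, jar_mid from where it was at the start of the episode below 0.015 m); the robot touches nothing.
It fails at once if the ring is forced past the green band: the clamp carried more than 6 mm (0.30 rad past the bite) (distance of clamp_ref from where it was at the start of the episode above 0.006 m).
It fails at once if the fine knob is turned: its mark moves more than 2.5 mm (distance of fine_mark from where it was at the start of the episode above 0.0025 m).
It fails at once if the robot pushes on the fine knob with more than 8 N (contact force between the fingers and fine above 8 N).
It fails at once if rack, dish or jar is knocked away by more than 20 mm (distance of any of rack_mid, dish_mid, jar_mid from where it was at the start of the episode above 0.02 m).
It also fails if it takes over 72 s, if anything falls off the work surface, if the arm or the gripper's body presses on something with over 40 N, if the wrist force passes 120 N, or if a joint passes its speed limit or range.

## Working session

There is one attempt and no reset: what is moved stays moved. The work goes in short steps, Python scripts to look and compute and a tool call to move; the robot and the scene stay as the last step left them, time stands still between calls to the robot, and variables do not carry over. Pictures are saved under pics/ and viewed, and the job is handed in when it is done.

Besides the shell and the picture viewer there is one more tool, called after "Call:" as name([rows], argument=value, ...), one row to a line, values as JSON. play_rows: Moves the arm, as the interface text tells. Its arguments: {"type":"object","properties":{"moves":{"type":"array"},"grip_force":{"type":"number"}},"required":["moves"]}

```bash
mkdir -p pics; ls; cat > h.py <<'E'
import numpy as np,cv2
from cell import robot
def snap(c,n):
    im=robot.read_camera(c); cv2.imwrite(f'pics/{n}.png',im[:,:,::-1]); return im
def cal(c):
    k=robot.get_calibration(c); return np.array(k['mtx']),np.array(k['view']),k
def proj(c,P,kv=None):
    K,V=(kv or cal(c))[:2]; P=np.atleast_2d(P); p=(V@np.c_[P,np.ones(len(P))].T).T[:,:3]
    q=p*[1,-1,-1]; u=(K@q.T).T; return u[:,:2]/u[:,2:]
def ray(c,uv,kv=None):
    K,V=(kv or cal(c))[:2]; d=np.linalg.solve(K,np.array([uv[0],uv[1],1.]))*[1,-1,-1]
    R=V[:3,:3]; return -R.T@V[:3,3],R.T@d
def at(c,uv,z,kv=None):
    o,d=ray(c,uv,kv); return o+d*(z-o[2])/d[2]
E
python3 - <<'E'
from h import *
for c in ['scene','top','wrist']:
    snap(c,c+'0'); k=cal(c); print(c,k[0].tolist(),[x for x in k[2] if x not in('mtx','view')],np.round(ray(c,(280,210))[0],3),np.round(ray(c,(280,210))[1],3))
for l in ['axis','cover_grip','pad_mid','rack_mid','dish_mid','jar_mid','lug','fine','ring','clamp_ref','fine_mark']:
    for c in ['top','scene']:
        print(l,c,[(np.round(r['point']).tolist(),round(r['score'],2)) for r in robot.spot_in(c,l)][:3])
s=robot.observe();print(s)
E
```

```text
pics
scene [[498.19380127148924, 0.0, 293.6097596373297], [0.0, 498.19380127148924, 214.61308156805958], [0.0, 0.0, 1.0]] [] [ 1.264 -0.144  0.977] [-0.65   0.098 -0.755]
top [[455.4005243911767, 0.0, 284.32574843731624], [0.0, 455.4005243911767, 213.10995323699086], [0.0, 0.0, 1.0]] [] [ 0.41  -0.008  0.931] [ 0.172  0.02  -0.985]
wrist [[309.15442101197647, 0.0, 282.9927908208767], [0.0, 309.15442101197647, 211.5693636102284], [0.0, 0.0, 1.0]] [] [ 0.309 -0.431  0.385] [-0.272 -0.125 -0.954]
axis top [([334.0, 128.0], 0.68), ([289.0, 263.0], 0.63), ([281.0, 233.0], 0.24)]
axis scene [([295.0, 248.0], 0.82)]
cover_grip top [([333.0, 332.0], 0.89), ([254.0, 330.0], 0.79), ([278.0, 232.0], 0.7)]
cover_grip scene [([303.0, 175.0], 0.87), ([250.0, 185.0], 0.7), ([296.0, 219.0], 0.59)]
pad_mid top [([418.0, 219.0], 0.94), ([281.0, 262.0], 0.54)]
pad_mid scene [([183.0, 266.0], 0.71), ([364.0, 302.0], 0.4)]
rack_mid top [([159.0, 220.0], 0.79)]
rack_mid scene [([402.0, 221.0], 0.91), ([296.0, 248.0], 0.7)]
dish_mid top [([339.0, 128.0], 0.7)]
dish_mid scene [([267.0, 328.0], 0.69)]
jar_mi
[... 192 characters left out ...]
ef scene []
fine_mark top []
fine_mark scene []
{'time': 1.25, 'qpos': array([-1.25200374e+00,  3.41992260e-01,  1.52408294e+00, -2.48914632e-06,
        1.27536454e+00, -1.45999107e-01]), 'qvel': array([ 0.00016269, -0.00127959,  0.00064012, -0.0002969 , -0.00017849,
       -0.0005636 ]), 'joint_efforts': array([ 9.05530505e-04, -4.31127262e+01, -2.44474572e+01,  7.17823254e-02,
        4.84327320e-02,  2.06204589e-06]), 'tool_pos': array([ 0.23535761, -0.46933749,  0.1886505 ]), 'tool_rot': array([ 1.40922461,  1.5706434 , -1.26757562]), 'contact_force': array([-0.02191174, -0.43913124, -0.09653159]), 'torque': array([-0.00901778, -0.01122351,  0.04944038]), 'opening': 0.09192724322664711}
```

View pics/top0.png

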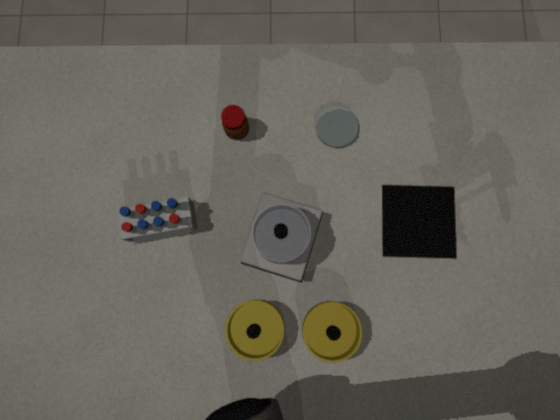

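View pics/scene0.png

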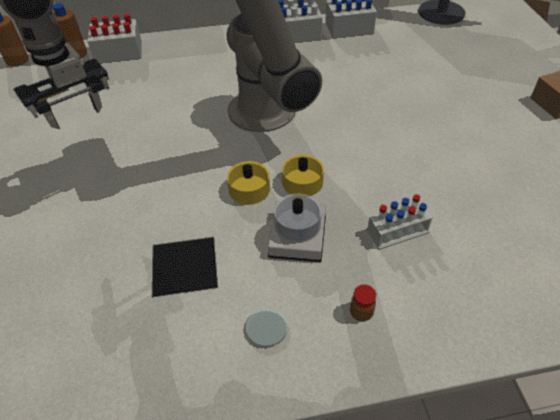

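View pics/wrist0.png

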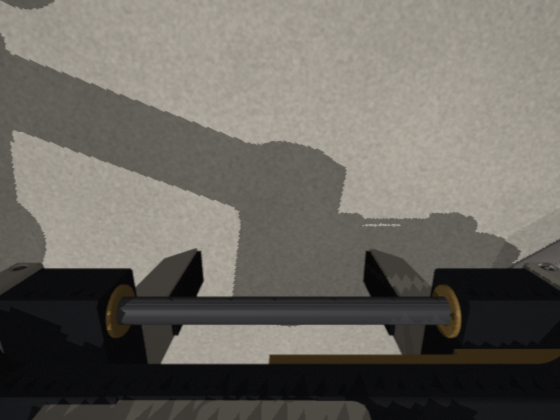

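```bash
cat >> h.py <<'E'
def tri(obs):
    A=np.zeros((3,3));b=np.zeros(3)
    for c,uv in obs:
        o,d=ray(c,uv);d=d/np.linalg.norm(d);M=np.eye(3)-np.outer(d,d);A+=M;b+=M@o
    return np.linalg.solve(A,b)
E
python3 - <<'E'
from h import *
for c in ['top','scene']:
    im=cv2.imread(f'pics/{c}0.png')
    r={'top':(220,170,340,300),'scene':(220,140,380,280)}[c]
    a=im[r[1]:r[3],r[0]:r[2]]; cv2.imwrite(f'pics/{c}0z.png',cv2.resize(a,None,fx=4.5,fy=4.5,interpolation=cv2.INTER_CUBIC))
print('grip top face', tri([('top',(281,230)),('scene',(297.5,202))]))
for z in (.129,.118): print(z,at('top',(281,231),z))
print('pad',[at('top',p,.003).round(4) for p in [(382,185),(455,187),(456,257),(382,255),(418.5,221)]], at('scene',(185,266),.003))
print('box top corners',[at('top',p,.045).round(3) for p in [(268,193),(322,210),(297,279),(243,262)]])
for l,p,z in [('rack',(159,218),.09),('dish',(338,128),.01),('jar',(234,117),.075),('ylw1',(254,331),.08),('ylw2',(334,333),.08)]: print(l,at('top',p,z).round(3))
E
```

```text
grip top face [0.51451525 0.00852288 0.12509022]
0.129 [0.51191225 0.00659689 0.129     ]
0.118 [0.51331124 0.00679509 0.118     ]
pad [array([ 0.6234, -0.2017,  0.003 ]), array([ 0.6183, -0.3528,  0.003 ]), array([ 0.4732, -0.3454,  0.003 ]), array([ 0.4779, -0.1961,  0.003 ]), array([ 0.5473, -0.2735,  0.003 ])] [ 0.55294012 -0.26911702  0.003     ]
box top corners [array([0.599, 0.034, 0.045]), array([ 0.564, -0.073,  0.045]), array([ 0.429, -0.023,  0.045]), array([0.462, 0.082, 0.045])]
rack [0.543 0.236 0.09 ]
dish [ 0.746 -0.112  0.01 ]
jar [0.746 0.1   0.075]
ylw1 [0.335 0.057 0.08 ]
ylw2 [ 0.331 -0.088  0.08 ]
```

View pics/top0z.png

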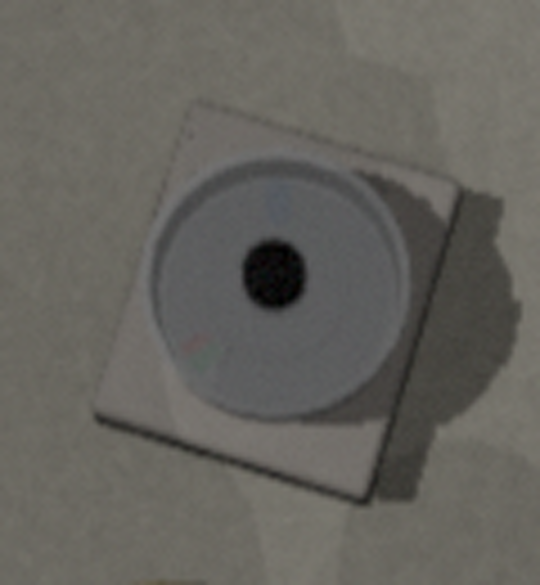

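View pics/scene0z.png

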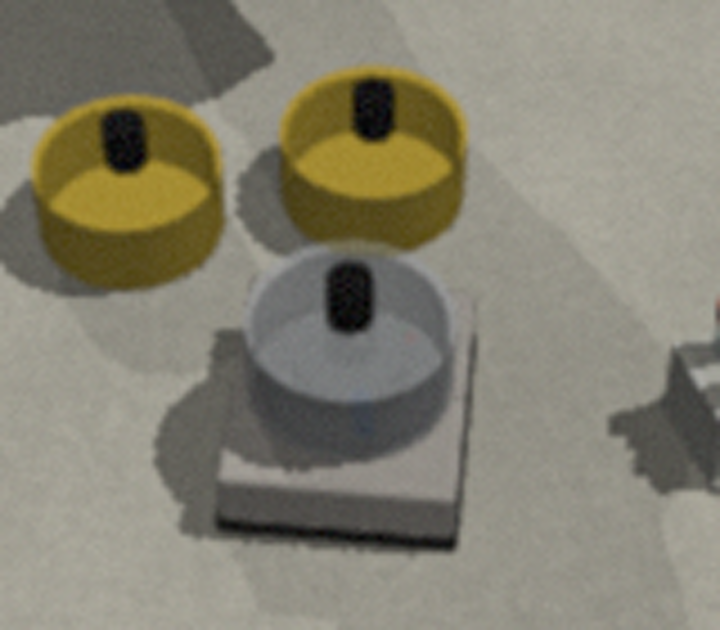

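```bash
cat >> h.py <<'E'
from scipy.spatial.transform import Rotation as Ro
def Rt(s): return Ro.from_euler('xyz',s['tool_rot']).as_matrix()
def st():
    s=robot.observe(); R=Rt(s); print('t',round(s['time'],2),'tcp',s['tool_pos'].round(4),'yang',round(np.degrees(np.arctan2(R[1,1],R[0,1])),1),'xax',R[:,0].round(3),'open',round(s['opening'],4),'F',s['contact_force'].round(2),'M',s['torque'].round(3),'q',s['qpos'].round(2)); return s,R
def go(p,yang=None):
    """tool-frame shift and turn (deg about tool x) to put TCP at p, tool y at world angle yang (mod 180)"""
    s,R=st(); d=R.T@(np.array(p)-s['tool_pos']); a=0
    if yang is not None:
        # tool x down: turning + about tool x lowers world angle
        cur=np.degrees(np.arctan2(R[1,1],R[0,1])); a=-((yang-cur+90)%180-90)
    print('shift',d.round(4),'turn',round(a,2)); return d,a
E
python3 - <<'E'
from h import *
st();go([.50,.007,.22]); go([.512,.007,.19],0);print(Rt(robot.observe()).round(3))
E
```

```text
t 1.25 tcp [ 0.2354 -0.4693  0.1887] yang -63.4 xax [ 0. -0. -1.] open 0.0919 F [-0.02 -0.44 -0.1 ] M [-0.009 -0.011  0.049] q [-1.25  0.34  1.52 -0.    1.28 -0.15]
t 1.25 tcp [ 0.2354 -0.4693  0.1887] yang -63.4 xax [ 0. -0. -1.] open 0.0919 F [-0.02 -0.44 -0.1 ] M [-0.009 -0.011  0.049] q [-1.25  0.34  1.52 -0.    1.28 -0.15]
shift [-0.0314 -0.3072 -0.4501] turn 0
t 1.25 tcp [ 0.2354 -0.4693  0.1887] yang -63.4 xax [ 0. -0. -1.] open 0.0919 F [-0.02 -0.44 -0.1 ] M [-0.009 -0.011  0.049] q [-1.25  0.34  1.52 -0.    1.28 -0.15]
shift [-0.0014 -0.3018 -0.4608] turn -63.37
[[ 0.     0.448 -0.894]
 [-0.    -0.894 -0.448]
 [-1.     0.     0.   ]]
```

Call:
play_rows([
  [[-0.003,-0.027,-0.04,0,0],[-0.003,-0.027,-0.04,0,0],[-0.003,-0.027,-0.04,0,0],[-0.003,-0.027,-0.04,0,0],[-0.003,-0.027,-0.04,0,0],[-0.003,-0.027,-0.04,0,0],[-0.003,-0.027,-0.04,0,0],[-0.003,-0.027,-0.04,0,0],[-0.003,-0.027,-0.04,0,0],[-0.003,-0.027,-0.04,0,0]],
])

```text
time: 2.25
tool_pos: [0.4784, -0.0406, 0.2194]
tool_rot: [1.946, 1.566, -0.743]
contact_force: [0.7, 0.3, 0.3]
opening: 0.0458
```

```bash
python3 - <<'E'
from h import *
go([.500,.007,.22],0)
E
```

```text
t 2.25 tcp [ 0.4784 -0.0406  0.2194] yang -64.1 xax [ 0.004 -0.003 -1.   ] open 0.0458 F [0.72 0.32 0.28] M [-0.031 -0.075 -0.024] q [-0.24  0.23  1.59 -0.    1.31  0.88]
shift [-0.0007 -0.0334 -0.0402] turn -64.06
```

```bash
python3 - <<'E'
from h import *
snap('wrist','w1'); print([(np.round(r['point']).tolist(),round(r['score'],2)) for r in robot.spot_in('wrist','cover_grip')])
print(proj('wrist',[[.512,.007,.129],[.512,.007,.097]]))
E
```

```text
[([272.0, 274.0], 0.76), ([167.0, 235.0], 0.64), ([253.0, 137.0], 0.6)]
[[255.33037645 152.83453164]
 [257.8783752  149.07328143]]
```

View pics/w1.png

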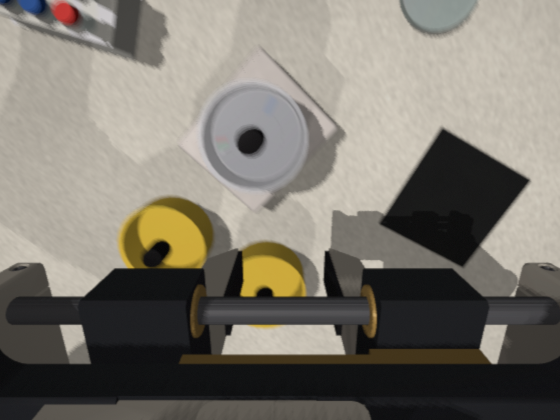

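```bash
python3 - <<'E'
from h import *
go([.512,.007,.103]);kv=cal('wrist'); snap('wrist','w2'); im=cv2.imread('pics/w2.png')
print(proj('wrist',[[.512,.007,.129],[.512,.007,.097],[.547,-.2735,.003]],kv))
cv2.imwrite('pics/w2z.png',cv2.resize(im[30:230,150:370],None,fx=3,fy=3,interpolation=cv2.INTER_CUBIC))
E
```

```text
t 2.35 tcp [ 0.4799 -0.0376  0.2194] yang -63.7 xax [ 0.005 -0.002 -1.   ] open 0.046 F [ 0.01 -0.57  0.12] M [ 0.041  0.005 -0.021] q [-0.24  0.23  1.59 -0.    1.31  0.87]
shift [ 0.1165 -0.0262 -0.0482] turn 0
[[255.33037645 152.83453164]
 [257.8783752  149.07328143]
 [455.04456266 208.94844659]]
```

View pics/w2z.png

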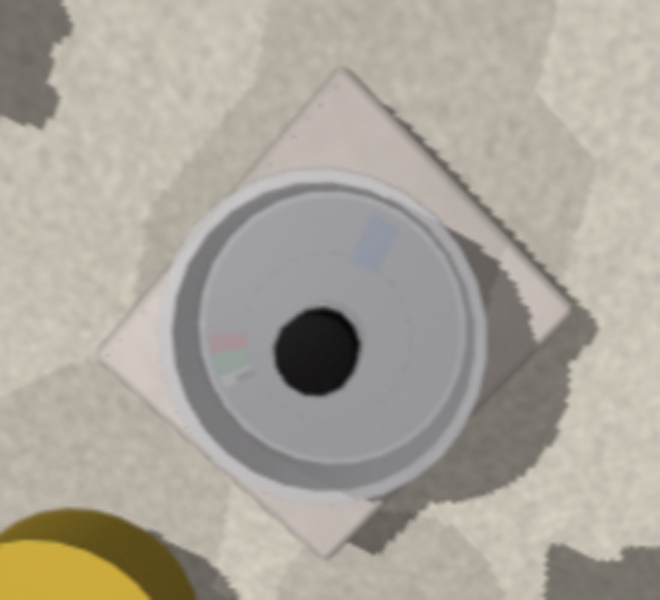

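```bash
python3 - <<'E'
from h import *
print('grip wrist',at('wrist',(256,147),.129), 'pad', at('wrist',(456,197),.003))
print('box corners wrist',[at('wrist',(150+a/3,30+b/3),.045).round(4) for a,b in [(342,68),(570,310),(325,557),(100,350)]])
print('rim centre', at('wrist',(150+329/3,30+335/3),.097),'floor inner centre',at('wrist',(150+333/3,30+327/3),.045))
print('grip top',at('top',(280.8,231),.129),'scene',at('scene',(297.5,202),.129))
print('lug',at('wrist',(150+375/3,30+243/3),.073),'green',at('wrist',(150+230/3,30+360/3),.047))
E
```

```text
grip wrist [0.51573546 0.00604082 0.129     ] pad [ 0.55986715 -0.26711747  0.003     ]
box corners wrist [array([0.6   , 0.0425, 0.045 ]), array([ 0.5624, -0.0729,  0.045 ]), array([ 0.4288, -0.0299,  0.045 ]), array([0.4677, 0.0853, 0.045 ])]
rim centre [0.51810127 0.00582153 0.097     ] floor inner centre [0.51599091 0.00696741 0.045     ]
grip top [0.51191393 0.00695173 0.129     ] scene [0.51818997 0.00968643 0.129     ]
lug [0.5513551  0.00523198 0.073     ] green [0.486934   0.03779018 0.047     ]
```

```bash
python3 - <<'E'
from h import *
go([.5155,.007,.103])
E
```

```text
t 2.4 tcp [ 0.4786 -0.04    0.219 ] yang -63.8 xax [ 0.003 -0.003 -1.   ] open 0.0458 F [-0.64 -1.03 -1.62] M [-0.048  0.047  0.031] q [-0.24  0.23  1.59 -0.    1.31  0.87]
shift [ 0.116  -0.0263 -0.0537] turn 0
```

Call:
play_rows([
  [[0.008,-0.009,-0.018,0,0],[0.008,-0.009,-0.018,0,0],[0.008,-0.008,-0.018,0,0],[0.008,0,0,0,0],[0.02,0,0,0,0],[0.02,0,0,0,0],[0.015,0,0,0,0],[0,0,0,0,0],[0,0,0,0,0],[0,0,0,0,0]],
])

```text
time: 3.4
tool_pos: [0.5125, -0.0041, 0.1294]
tool_rot: [1.235, 1.562, -1.458]
contact_force: [0.2, -0.6, -0.4]
opening: 0.0458
```

```bash
python3 - <<'E'
from h import *
for i in range(4): st()
go([.5155,.007,.103]);kv=cal('wrist'); im=snap('wrist','w3')
print(proj('wrist',[[.5155,.007,.129]],kv))
for i in range(3): st()
E
```

```text
t 3.4 tcp [ 0.5125 -0.0041  0.1294] yang -64.3 xax [ 0.001 -0.008 -1.   ] open 0.0458 F [ 0.2  -0.58 -0.35] M [ 0.012 -0.024 -0.007] q [-0.15  0.38  1.65 -0.01  1.11  0.97]
t 3.4 tcp [ 0.5125 -0.0041  0.1294] yang -64.3 xax [ 0.001 -0.008 -1.   ] open 0.0458 F [ 0.2  -0.58 -0.35] M [ 0.012 -0.024 -0.007] q [-0.15  0.38  1.65 -0.01  1.11  0.97]
t 3.4 tcp [ 0.5125 -0.0041  0.1294] yang -64.3 xax [ 0.001 -0.008 -1.   ] open 0.0458 F [ 0.2  -0.58 -0.35] M [ 0.012 -0.024 -0.007] q [-0.15  0.38  1.65 -0.01  1.11  0.97]
t 3.4 tcp [ 0.5125 -0.0041  0.1294] yang -64.3 xax [ 0.001 -0.008 -1.   ] open 0.0458 F [ 0.2  -0.58 -0.35] M [ 0.012 -0.024 -0.007] q [-0.15  0.38  1.65 -0.01  1.11  0.97]
t 3.4 tcp [ 0.5125 -0.0041  0.1294] yang -64.3 xax [ 0.001 -0.008 -1.   ] open 0.0458 F [ 0.2  -0.58 -0.35] M [ 0.012 -0.024 -0.007] q [-0.15  0.38  1.65 -0.01  1.11  0.97]
shift [ 0.0263 -0.0089 -0.0075] turn 0
[[271.28881625 229.68039879]]
t 3.45 tcp [ 0.5128 -0.0041  0.1296] yang -64.3 xax [ 0.002 -0.008 -1.   ] open 0.0457 F [ 0.45 -0.22 -0.3 ] M [-0.013  0.048 -0.017] q [-0.15  0.38  1.65 -0.01  1.11  0.97]
t 3.45 tcp [ 0.5128 -0.0041  0.1296] yang -64.3 xax [ 0.002 -0.008 -1.   ] open 0.0457 F [ 0.45 -0.22 -0.3 ] M [-0.013  0.048 -0.017] q [-0.15  0.38  1.65 -0.01  1.11  0.97]
t 3.45 tcp [ 0.5128 -0.0041  0.1296] yang -64.3 xax [ 0.002 -0.008 -1.   ] open 0.0457 F [ 0.45 -0.22 -0.3 ] M [-0.013  0.048 -0.017] q [-0.15  0.38  1.65 -0.01  1.11  0.97]
```

View pics/w3.png

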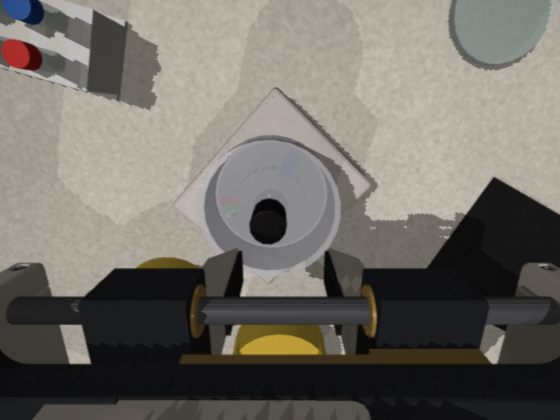

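Call:
play_rows([
  [[0,-0.005,-0.004,0,0],[0,-0.004,-0.004,0,0],[0.01,0,0,0,0],[0.009,0,0,0,0],[0.007,0,0,0,0],[0,0,0,0,-1],[0,0,0,0,-1],[0,0,0,0,-1],[0,0,0,0,-1],[0,0,0,0,-1]],
], grip_force=25)

```text
time: 4.45
tool_pos: [0.5173, 0.0083, 0.1026]
tool_rot: [1.571, 1.561, -1.122]
contact_force: [-0.5, 0.6, -1.0]
opening: 0.0103
```

```bash
python3 - <<'E'
from h import *
go([.5155,.007,.173])
E
```

```text
t 4.45 tcp [0.5173 0.0083 0.1026] yang -64.3 xax [ 0.004 -0.009 -1.   ] open 0.0103 F [-0.5   0.6  -1.03] M [-0.033  0.023 -0.033] q [-0.13  0.41  1.67 -0.01  1.05  1.  ]
shift [-0.0704  0.0011  0.0022] turn 0
```

```bash
python3 - <<'E'
from h import *
snap('wrist','w4'); snap('scene','s4'); im=cv2.imread('pics/s4.png'); cv2.imwrite('pics/s4z.png',cv2.resize(im[80:290,200:400],None,fx=2.8,fy=2.8,interpolation=cv2.INTER_CUBIC)); st()
E
```

```text
t 4.55 tcp [0.5173 0.0084 0.1027] yang -64.3 xax [ 0.004 -0.009 -1.   ] open 0.0032 F [-0.43  0.18 -0.06] M [ 0.017 -0.036 -0.019] q [-0.13  0.41  1.67 -0.01  1.05  1.  ]
```

View pics/w4.png

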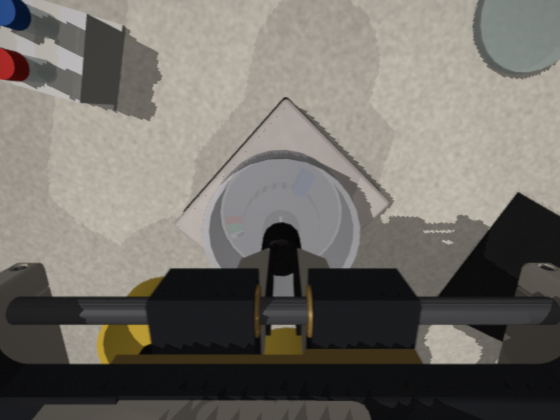

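View pics/s4z.png

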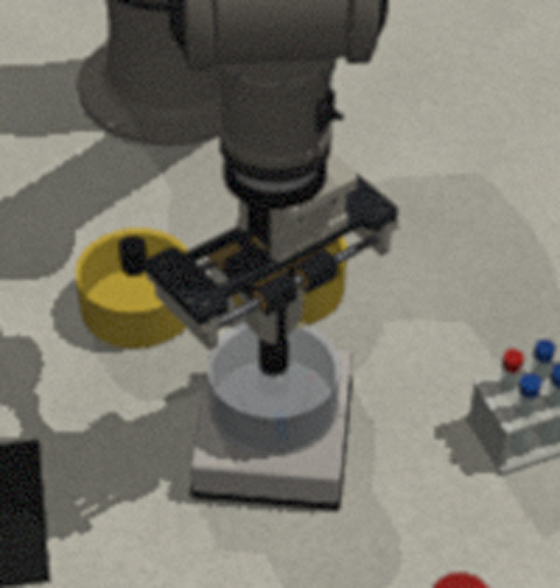

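```bash
python3 - <<'E'
from h import *
s,R=st(); T=s['tool_pos']
P=[T,T-R[:,0]*.019,T-R[:,0]*.047-0*R[:,0]]
print('scene',proj('scene',P)); print('wrist',proj('wrist',P)); print('top',proj('top',P))
print('grip wrist top', at('wrist',(281,263),.129),'base',at('wrist',(281,228),.097))
im=cv2.imread('pics/s4.png')
for p in proj('scene',P): cv2.circle(im,tuple(int(round(x)) for x in p),1,(0,0,255),-1)
for p in proj('scene',[[.5155,.007,z] for z in(.045,.097,.129)]): cv2.circle(im,tuple(int(round(x)) for x in p),1,(0,255,0),-1)
cv2.imwrite('pics/s4y.png',cv2.resize(im[140:270,240:350],None,fx=4.5,fy=4.5,interpolation=cv2.INTER_NEAREST))
im=snap('wrist','w4b')[:,:,::-1].copy()
for p in proj('wrist',P): cv2.circle(im,tuple(int(round(x)) for x in p),2,(0,0,255),-1)
cv2.imwrite('pics/w4y.png',cv2.resize(im[140:360,180:380],None,fx=2.7,fy=2.7,interpolation=cv2.INTER_NEAREST))
E
```

```text
t 4.55 tcp [0.5173 0.0084 0.1027] yang -64.3 xax [ 0.004 -0.009 -1.   ] open 0.0032 F [-0.43  0.18 -0.06] M [ 0.017 -0.036 -0.019] q [-0.13  0.41  1.67 -0.01  1.05  1.  ]
scene [[296.87989577 209.38171767]
 [296.93717977 203.9133602 ]
 [297.02427022 195.59966499]]
wrist [[284.06903053 239.94401826]
 [284.18734482 251.78571597]
 [284.40825208 273.89561344]]
top [[280.27839271 229.87704153]
 [279.97439449 228.55957162]
 [279.50004145 226.50381659]]
grip wrist top [0.51273428 0.00864892 0.129     ] base [0.52241841 0.01313035 0.097     ]
```

View pics/s4y.png

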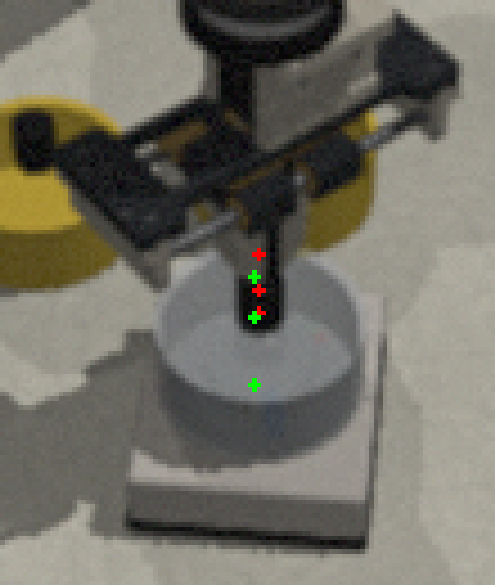

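View pics/w4y.png

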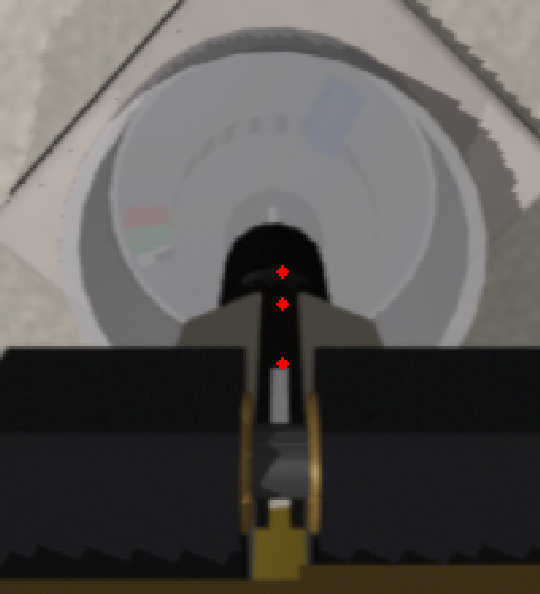

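Call:
play_rows([
  [[-0.02,0,0,0,-1],[-0.02,0,0,0,-1],[-0.02,0,0,0,-1],[0,0,0,0,-1],[0,0,0,0,-1],[0,0,0,0,-1],[0,0,0,0,-1],[0,0,0,0,-1],[0,0,0,0,-1],[0,0,0,0,-1]],
])

```text
time: 5.6
tool_pos: [0.5146, 0.0091, 0.1605]
tool_rot: [0.771, 1.562, -1.922]
contact_force: [0.4, 0.1, 0.7]
opening: 0.0004
```

```bash
python3 - <<'E'
from h import *
s,R=st(); T=s['tool_pos']
P=[T,T-R[:,0]*.019,T-R[:,0]*.066]
Q=[[.5155,.007,z] for z in(.045,.097,.129)]
out=[]
for c,b in [('scene',(240,110,350,250)),('wrist',(180,120,380,380))]:
    im=snap(c,c+'5')[:,:,::-1].copy()
    for p in proj(c,P): cv2.circle(im,tuple(int(round(x)) for x in p),1,(0,0,255),-1)
    for p in proj(c,Q): cv2.circle(im,tuple(int(round(x)) for x in p),1,(0,255,0),-1)
    a=im[b[1]:b[3],b[0]:b[2]]; f=570/a.shape[0]; cv2.imwrite(f'pics/{c}5y.png',cv2.resize(a,None,fx=f,fy=f,interpolation=cv2.INTER_CUBIC)); print(f)
E
```

```text
t 5.6 tcp [0.5146 0.0091 0.1605] yang -64.3 xax [-0.003 -0.008 -1.   ] open 0.0004 F [0.44 0.11 0.66] M [-0.011  0.07   0.019] q [-0.13  0.35  1.59 -0.01  1.2   1.  ]
4.071428571428571
2.1923076923076925
```

View pics/scene5y.png

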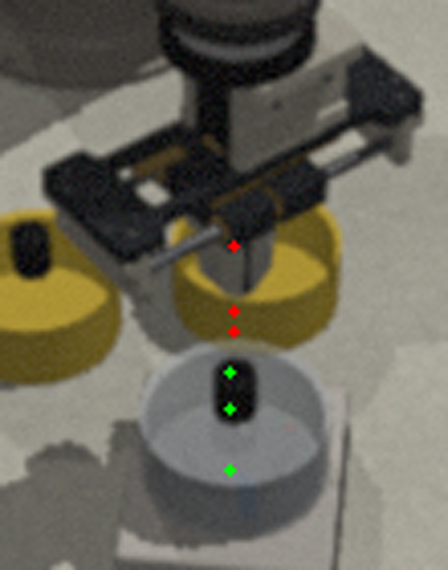

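View pics/wrist5y.png

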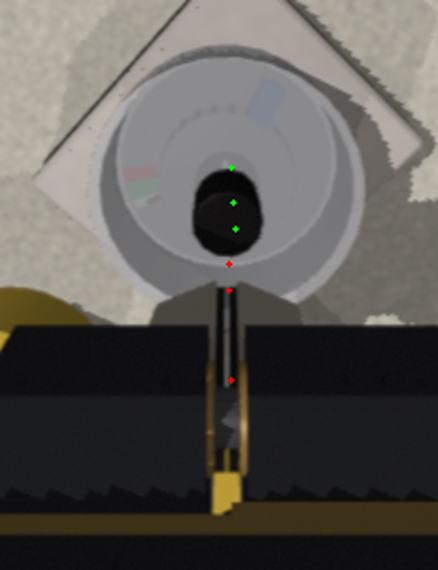

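```bash
python3 - <<'E'
from h import *
s,R=st(); T=s['tool_pos']
p=tri([('scene',(240+240/4.071,110+293/4.071)),('wrist',(180+227/2.192,120+285/2.192))])
print(p, R.T@(p-T))
for u in [(300,181),(300,184)]:
  p=tri([('scene',u),('wrist',(283.5,251))]); print(p,R.T@(p-T))
im=snap('top','top5');cv2.imwrite('pics/top5z.png',cv2.resize(im[150:310,200:380,::-1],None,fx=3.5,fy=3.5,interpolation=cv2.INTER_CUBIC))
E
```

```text
t 5.7 tcp [0.5147 0.0091 0.1607] yang -64.3 xax [-0.003 -0.008 -1.   ] open 0.0005 F [-0.23 -0.05  0.09] M [ 0.036  0.048 -0.01 ] q [-0.13  0.35  1.59 -0.01  1.2   1.  ]
[0.52225742 0.01296424 0.19708774] [-3.64734703e-02  6.15745249e-06 -8.24466923e-03]
[0.52436271 0.01433558 0.20240419] [-0.04180614 -0.00028417 -0.01070551]
[0.52110244 0.01350256 0.19145265] [-0.03083983 -0.00101378 -0.00747023]
```

View pics/top5z.png

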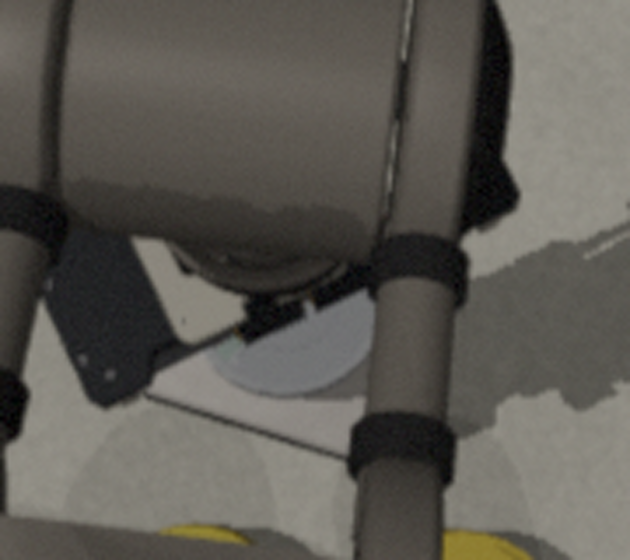

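Call:
play_rows([
  [[0,0,0,0,0],[0,0,0,0,0],[0,0,0,0,0],[0.012,0,0,0,0],[0.012,0,0,0,0],[0.012,0,0,0,0],[0.012,0,0,0,0],[0.008,0,0,0,0],[0.008,0,0,0,0],[0,0,0,0,0]],
])

```text
time: 6.75
tool_pos: [0.5137, 0.0086, 0.0907]
tool_rot: [0.68, 1.562, -2.013]
contact_force: [-0.2, -0.2, 0.2]
opening: 0.0458
```

```bash
python3 - <<'E'
from h import *
go([.5155,.007,.072])
E
```

```text
t 6.75 tcp [0.5137 0.0086 0.0907] yang -64.3 xax [-0.004 -0.008 -1.   ] open 0.0458 F [-0.21 -0.18  0.18] M [ 0.014 -0.035  0.011] q [-0.13  0.43  1.69 -0.01  1.03  1.  ]
shift [ 0.0187  0.0021 -0.001 ] turn 0
```

Call:
play_rows([
  [[0.006,0.001,0,0,0],[0.006,0,0,0,0],[0.005,0,0,0,0],[0,0,0,0,-1],[0,0,0,0,-1],[0,0,0,0,-1],[0,0,0,0,-1],[0,0,0,0,-1],[0,0,0,0,-1],[0,0,0,0,-1]],
], grip_force=30)

```text
time: 7.75
tool_pos: [0.515, 0.0074, 0.0733]
tool_rot: [0.942, 1.563, -1.751]
contact_force: [0.7, 0.1, -1.2]
opening: 0.0251
```

```bash
python3 - <<'E'
from h import *
st();snap('wrist','w6')
E
```

```text
t 7.75 tcp [0.515  0.0074 0.0733] yang -64.3 xax [-0.001 -0.008 -1.   ] open 0.0251 F [ 0.73  0.06 -1.21] M [-0.025 -0.027 -0.019] q [-0.13  0.45  1.71 -0.01  0.98  1.  ]
```

View pics/w6.png

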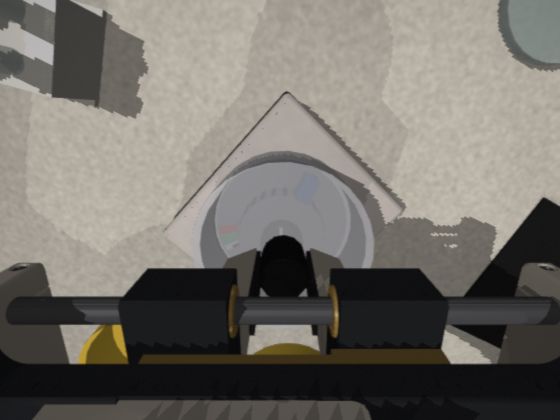

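Call:
play_rows([
  [[-0.01,0,0,0,-1],[-0.02,0,0,0,-1],[-0.025,0,0,0,-1],[-0.02,0,0,0,-1],[0,0,0,0,-1],[0,0,0,0,-1],[0,0,0,0,-1],[0,0,0,0,-1],[0,0,0,0,-1],[0,0,0,0,-1]],
])

```text
time: 8.8
tool_pos: [0.513, 0.0083, 0.15]
tool_rot: [0.374, 1.561, -2.319]
contact_force: [0.2, 0.0, -1.6]
opening: 0.0255
```

```bash
python3 - <<'E'
from h import *
go([.553,-.270,.148]); snap('scene','s7'); snap('wrist','w7'); print('pad scene',at('scene',(185,266),.003))
im=cv2.imread('pics/s7.png'); cv2.imwrite('pics/s7z.png',cv2.resize(im[110:310,140:360],None,fx=2.9,fy=2.9,interpolation=cv2.INTER_CUBIC))
E
```

```text
t 8.8 tcp [0.513  0.0083 0.15  ] yang -64.3 xax [-0.007 -0.007 -1.   ] open 0.0255 F [ 0.18  0.02 -1.62] M [ 0.009 -0.022 -0.026] q [-0.13  0.36  1.61 -0.01  1.18  1.  ]
shift [0.0038 0.2681 0.0847] turn 0
pad scene [ 0.55294012 -0.26911702  0.003     ]
```

View pics/s7z.png

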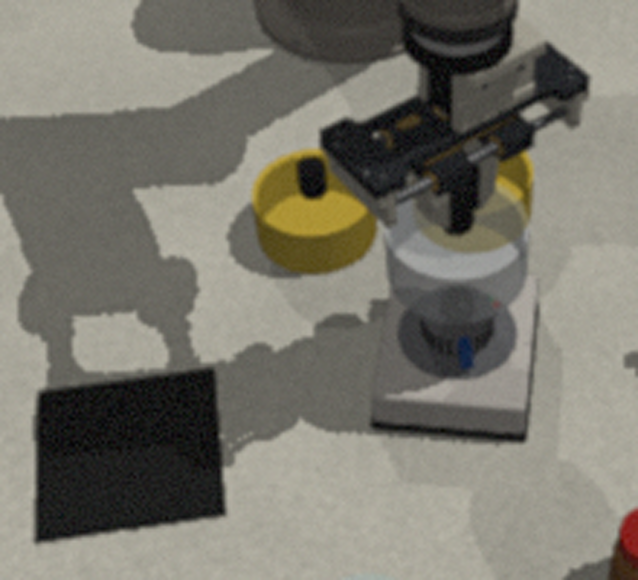

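View pics/w7.png

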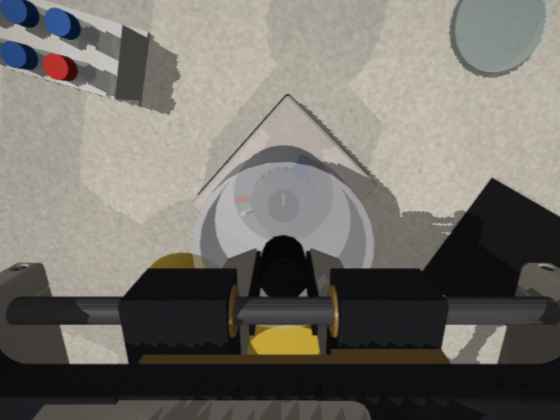

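Call:
play_rows([
  [[0,0.025,0.008,0,-1],[0,0.04,0.0125,0,-1],[0,0.04,0.0125,0,-1],[0,0.04,0.0125,0,-1],[0,0.04,0.0125,0,-1],[0,0.04,0.0125,0,-1],[0,0.025,0.008,0,-1],[0,0.012,0.004,0,-1],[0,0,0,0,-1],[0,0,0,0,-1]],
])

```text
time: 9.9
tool_pos: [0.5536, -0.2716, 0.1492]
tool_rot: [0.035, 1.561, -2.655]
contact_force: [0.2, 0.5, -1.6]
opening: 0.0253
```

```bash
python3 - <<'E'
from h import *
go([.551,-.271,.033]); 
C=[at('scene',(140+a/2.9,110+b/2.9),.003) for a,b in [(38,393),(215,370),(224,515),(36,541)]]; print(np.round(C,3),np.mean(C,0))
kv=cal('wrist');snap('wrist','w8'); print(proj('wrist',[[.551,-.271,.003]],kv))
E
```

```text
t 9.9 tcp [ 0.5536 -0.2716  0.1492] yang -64.1 xax [-0.009 -0.005 -1.   ] open 0.0253 F [ 0.17  0.5  -1.62] M [ 0.023  0.016 -0.008] q [-0.58  0.54  1.31 -0.01  1.29  0.55]
shift [ 0.1162 -0.0017  0.0009] turn 0
[[ 0.476 -0.342  0.003]
 [ 0.482 -0.193  0.003]
 [ 0.628 -0.2    0.003]
 [ 0.622 -0.346  0.003]] [ 0.55201699 -0.27048565  0.003     ]
[[282.04403283 190.10520352]]
```

View pics/w8.png

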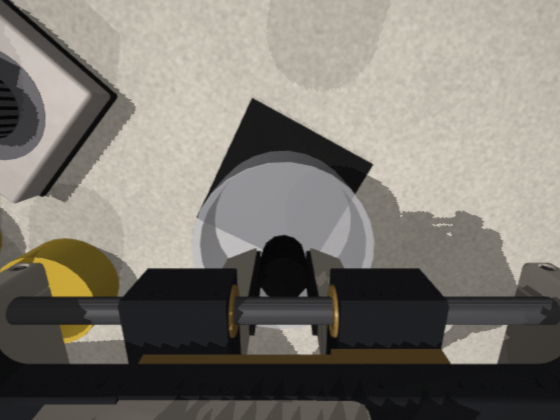

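Call:
play_rows([
  [[0.015,0,0,0,-1],[0.02,0,0,0,-1],[0.02,0,0,0,-1],[0.02,0,0,0,-1],[0.015,0,0,0,-1],[0.01,0,0,0,-1],[0.005,0,0,0,-1],[0.003,0,0,0,-1],[0,0,0,0,-1],[0,0,0,0,-1]],
])

```text
time: 10.95
tool_pos: [0.5559, -0.2591, 0.0423]
tool_rot: [0.497, 1.564, -2.178]
contact_force: [0.3, -1.0, -1.1]
opening: 0.0253
```

```bash
python3 - <<'E'
from h import *
go([.551,-.271,.032])
E
```

```text
t 10.95 tcp [ 0.5559 -0.2591  0.0423] yang -63.2 xax [-0.004 -0.005 -1.   ] open 0.0253 F [ 0.34 -1.02 -1.12] M [-0.041  0.004  0.016] q [-0.56  0.64  1.45 -0.01  1.05  0.55]
shift [0.0104 0.0084 0.0097] turn 0
```

Call:
play_rows([
  [[0,0.005,0.005,0,-1],[0,0.004,0.005,0,-1],[0.003,0,0,0,-1],[0.003,0,0,0,-1],[0.002,0,0,0,-1],[0.001,0,0,0,-1],[0,0,0,0,-1],[0,0,0,0,-1],[0,0,0,0,-1],[0,0,0,0,-1]],
])

```text
time: 11.95
tool_pos: [0.5512, -0.2739, 0.0342]
tool_rot: [0.909, 1.564, -1.766]
contact_force: [-0.7, -0.3, -2.2]
opening: 0.0254
```

```bash
python3 - <<'E'
from h import *
go([.551,-.271,.032])
E
```

```text
t 11.95 tcp [ 0.5512 -0.2739  0.0342] yang -63.3 xax [-0.001 -0.007 -1.   ] open 0.0254 F [-0.74 -0.32 -2.24] M [ 0.019  0.027 -0.078] q [-0.58  0.65  1.45 -0.01  1.03  0.53]
shift [ 0.0022 -0.0027 -0.0011] turn 0
```

Call:
play_rows([
  [[0.002,0,0,0,-1],[0.001,0,0,0,-1],[0,0,0,0,0],[0,0,0,0,0],[0,0,0,0,0],[0,0,0,0,0],[-0.01,0,0,0,0],[-0.02,0,0,0,0],[-0.03,0,0,0,0],[-0.03,0,0,0,0]],
])

```text
time: 12.95
tool_pos: [0.5495, -0.272, 0.1219]
tool_rot: [-0.073, 1.563, -2.749]
contact_force: [0.6, 0.1, -0.5]
opening: 0.0458
```

```bash
python3 - <<'E'
from h import *
st(); snap('scene','s9'); snap('wrist','w9')
im=cv2.imread('pics/s9.png'); cv2.imwrite('pics/s9z.png',cv2.resize(im[110:310,140:360],None,fx=2.9,fy=2.9,interpolation=cv2.INTER_CUBIC))
E
```

```text
t 12.95 tcp [ 0.5495 -0.272   0.1219] yang -63.3 xax [-0.007 -0.003 -1.   ] open 0.0458 F [ 0.61  0.12 -0.55] M [-0.033 -0.012  0.018] q [-0.58  0.56  1.36 -0.01  1.23  0.53]
```

View pics/s9z.png

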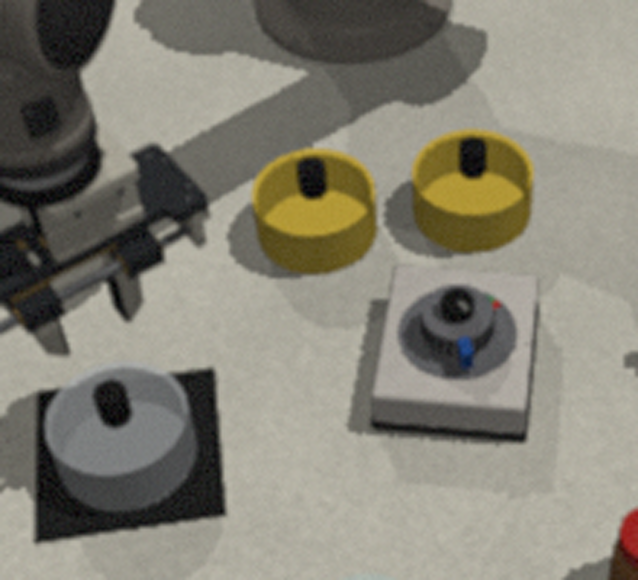

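View pics/w9.png

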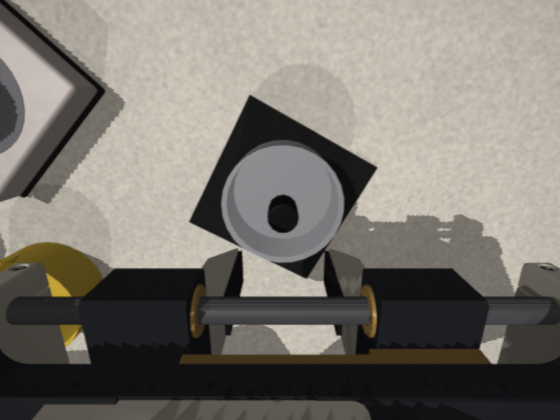

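```bash
python3 - <<'E'
from h import *
im=snap('top','top10')
cv2.imwrite('pics/top10z.png',cv2.resize(im[185:285,230:335,::-1],None,fx=6,fy=6,interpolation=cv2.INTER_CUBIC))
cv2.imwrite('pics/top10p.png',cv2.resize(im[160:290,360:500,::-1],None,fx=4,fy=4,interpolation=cv2.INTER_CUBIC))
im=cv2.imread('pics/s9.png'); cv2.imwrite('pics/s9k.png',cv2.resize(im[190:270,260:340],None,fx=7,fy=7,interpolation=cv2.INTER_CUBIC))
print('cover', at('scene',(178.6,244.5),.087))
for l in ['lug','fine','fine_mark','clamp_ref','ring','axis']:
    for c in ['top','scene']:
        print(l,c,[(np.round(r['point'],1).tolist(),round(r['score'],2)) for r in robot.spot_in(c,l)][:2])
E
```

```text
cover [ 0.55274372 -0.26900349  0.087     ]
lug top [([275.2, 240.3], 0.77)]
lug scene [([300.3, 223.2], 0.73)]
fine top [([279.9, 232.5], 0.51)]
fine scene []
fine_mark top [([278.1, 231.7], 0.49)]
fine_mark scene []
clamp_ref top [([289.8, 236.3], 0.7), ([156.6, 222.0], 0.21)]
clamp_ref scene [([296.9, 220.0], 0.93), ([404.0, 221.2], 0.37)]
ring top [([278.8, 239.9], 0.65)]
ring scene [([297.2, 220.3], 0.95)]
axis top [([280.2, 238.0], 0.79)]
axis scene [([293.3, 233.8], 0.61)]
```

View pics/top10z.png

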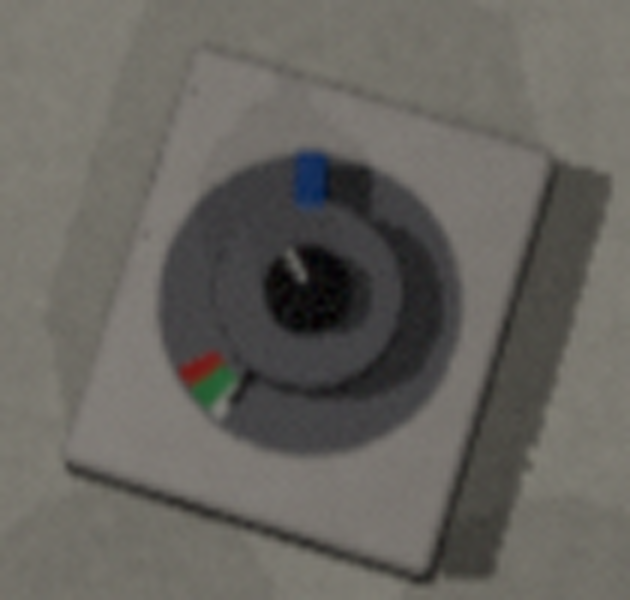

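View pics/s9k.png

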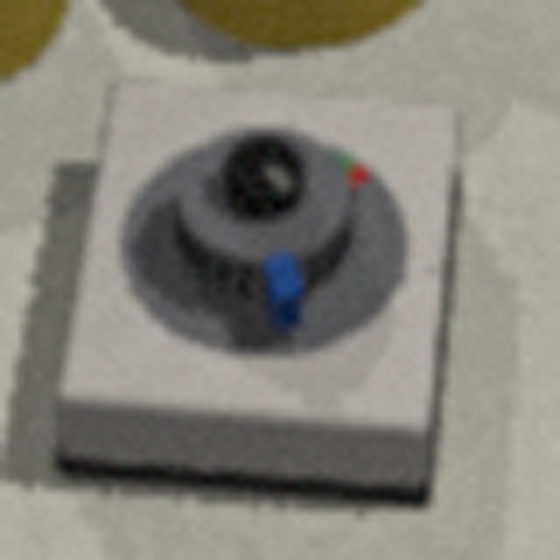

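View pics/top10p.png

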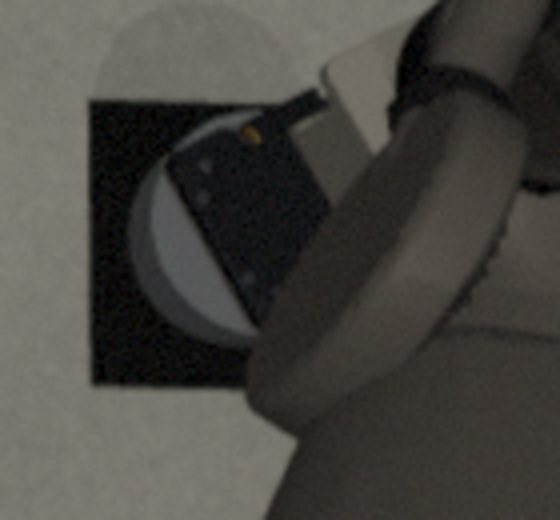

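```bash
python3 - <<'E'
from h import *
z=lambda a,b:(230+a/6,185+b/6)
w=lambda a,b:(260+a/7,190+b/7)
print('disc',at('top',z(311,304),.047),'scene',at('scene',w(264,240),.047))
print('knob top',at('top',z(307,290),.087),'scene',at('scene',w(265,174),.087))
print('ringtop',at('top',z(308,292),.073))
a=at('top',z(311,152),.073);b=at('top',z(310.5,205),.073);print('lug out',a,'in',b)
print('lug scene out top',at('scene',w(286,289),.073),'in',at('scene',w(284,255),.073))
go([.5155+.043,.007,.10],90)
E
```

```text
disc [0.5131578  0.00646687 0.047     ] scene [0.51695959 0.01047544 0.047     ]
knob top [0.5128684  0.00705199 0.087     ] scene [0.5211305  0.00994135 0.087     ]
ringtop [0.51393865 0.00698458 0.073     ]
lug out [0.5588337  0.00592805 0.073     ] in [0.54174654 0.00612817 0.073     ]
lug scene out top [0.5598605  0.00906669 0.073     ] in [0.54552813 0.01139773 0.073     ]
t 13.7 tcp [ 0.5496 -0.2721  0.1201] yang -63.3 xax [-0.008 -0.003 -1.   ] open 0.0462 F [-0.06 -0.3  -0.02] M [0.041 0.02  0.026] q [-0.58  0.56  1.36 -0.01  1.22  0.53]
shift [ 0.0192 -0.2453 -0.1336] turn 26.72
```

Call:
play_rows([
  [[0,-0.022,-0.012,0,-0.5],[0,-0.033,-0.018,0,-0.5],[0,-0.037,-0.02,0,-0.5],[0,-0.037,-0.02,0,-0.5],[0,-0.037,-0.02,0,-0.5],[0,-0.037,-0.02,0,-0.5],[0,-0.025,-0.014,0,-0.5],[0,-0.01,-0.006,0,-0.5],[0,0,0,0,-0.5],[0,0,0,0,-0.5]],
])

```text
time: 14.7
tool_pos: [0.5597, 0.0058, 0.1185]
tool_rot: [0.244, 1.563, -2.435]
contact_force: [0.1, -0.1, -0.7]
opening: 0.0226
```

```bash
python3 - <<'E'
from h import *
go([.5585,.006,.12],-91.5)
E
```

```text
t 14.7 tcp [0.5597 0.0058 0.1185] yang -63.5 xax [-0.006 -0.005 -1.   ] open 0.0226 F [ 0.06 -0.12 -0.67] M [ 0.023 -0.02   0.039] q [-0.12  0.47  1.52 -0.01  1.15  0.99]
shift [-0.0015 -0.0007  0.001 ] turn 28.03
```

Call:
play_rows([
  [[0,0,0,7,-0.5],[0,0,0,7,-0.5],[0,0,0,7,-0.5],[0,0,0,7,-0.5],[0.01,0,0,0,-0.5],[0.01,0,0,0,-0.5],[0.01,0,0,0,-0.5],[0.005,0,0,0,-0.5],[0,0,0,0,-0.5],[0,0,0,0,-0.5]],
])

```text
time: 15.7
tool_pos: [0.5592, -0.0063, 0.0786]
tool_rot: [0.734, 1.56, -2.455]
contact_force: [-0.1, 0.3, -0.3]
opening: 0.0233
```

```bash
cat >> h.py <<'E'
TIP=.036
def look(n,box=(150,110,430,320),f=2.7,axis=(.5155,.0075)):
    s,R=st(); T=s['tool_pos']; kv=cal('wrist'); im=snap('wrist',n)[:,:,::-1].copy()
    A=[[axis[0],axis[1],z] for z in (.047,.087)]
    for p in proj('wrist',A,kv): cv2.circle(im,tuple(int(round(x)) for x in p),1,(0,255,255),-1)
    for p in proj('wrist',[T-R[:,0]*TIP],kv): cv2.circle(im,tuple(int(round(x)) for x in p),1,(0,0,255),-1)
    cv2.imwrite(f'pics/{n}z.png',cv2.resize(im[box[1]:box[3],box[0]:box[2]],None,fx=f,fy=f,interpolation=cv2.INTER_CUBIC))
    tip=T-R[:,0]*TIP; d=tip[:2]-axis; print('tip z',tip[2].round(4),'r',np.hypot(*d).round(4),'ang',np.degrees(np.arctan2(d[1],d[0])).round(2))
E
python3 - <<'E'
from h import *
go([.5585,.006,.028],-91.5); look('w11')
E
```

```text
t 15.7 tcp [ 0.5592 -0.0063  0.0786] yang -92.7 xax [-0.008 -0.007 -1.   ] open 0.0233 F [-0.06  0.28 -0.33] M [0.028 0.01  0.061] q [-0.14  0.52  1.57 -0.01  1.06  1.48]
shift [ 0.0505 -0.0126  0.0008] turn -1.23
t 15.7 tcp [ 0.5592 -0.0063  0.0786] yang -92.7 xax [-0.008 -0.007 -1.   ] open 0.0233 F [-0.06  0.28 -0.33] M [0.028 0.01  0.061] q [-0.14  0.52  1.57 -0.01  1.06  1.48]
tip z 0.1146 r 0.046 ang -17.14
```

View pics/w11z.png

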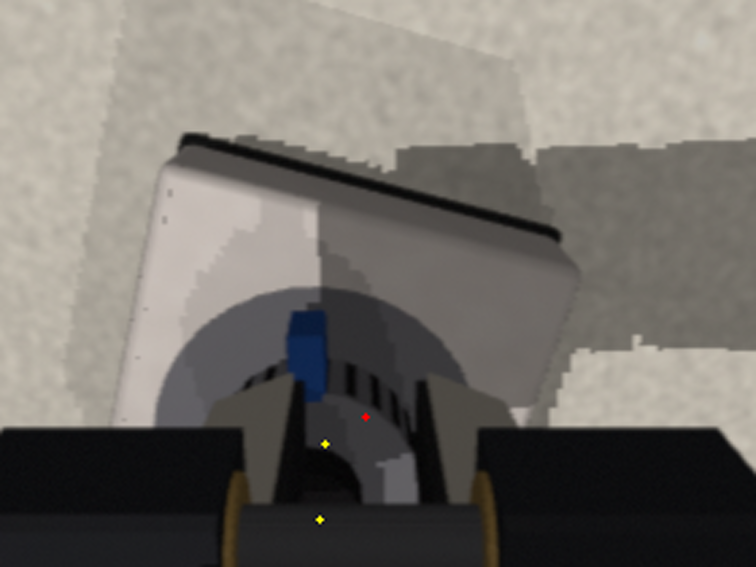

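Call:
play_rows([
  [[0,-0.006,0,-1,-0.5],[0,-0.006,0,0,-0.5],[0.006,-0.001,0,0,-0.5],[0.006,0,0,0,-0.5],[0.006,0,0,0,-0.5],[0.003,0,0,0,-0.5],[0,0,0,0,-0.5],[0,0,0,0,-0.5],[0,0,0,0,-0.5],[0,0,0,0,-0.5]],
])

```text
time: 16.75
tool_pos: [0.5602, 0.0082, 0.0566]
tool_rot: [0.861, 1.561, -2.308]
contact_force: [-0.0, 0.9, 0.3]
opening: 0.0229
```

```bash
python3 - <<'E'
from h import *
go([.5585,.006,.028],-91.5); look('w12')
E
```

```text
t 16.75 tcp [0.5602 0.0082 0.0566] yang -91.5 xax [-0.007 -0.007 -1.   ] open 0.0229 F [-0.04  0.87  0.27] M [ 0.014 -0.021  0.015] q [-0.12  0.54  1.59 -0.01  1.01  1.49]
shift [0.0286 0.002  0.0014] turn -0.05
t 16.75 tcp [0.5602 0.0082 0.0566] yang -91.5 xax [-0.007 -0.007 -1.   ] open 0.0229 F [-0.04  0.87  0.27] M [ 0.014 -0.021  0.015] q [-0.12  0.54  1.59 -0.01  1.01  1.49]
tip z 0.0926 r 0.0449 ang 1.22
```

View pics/w12z.png

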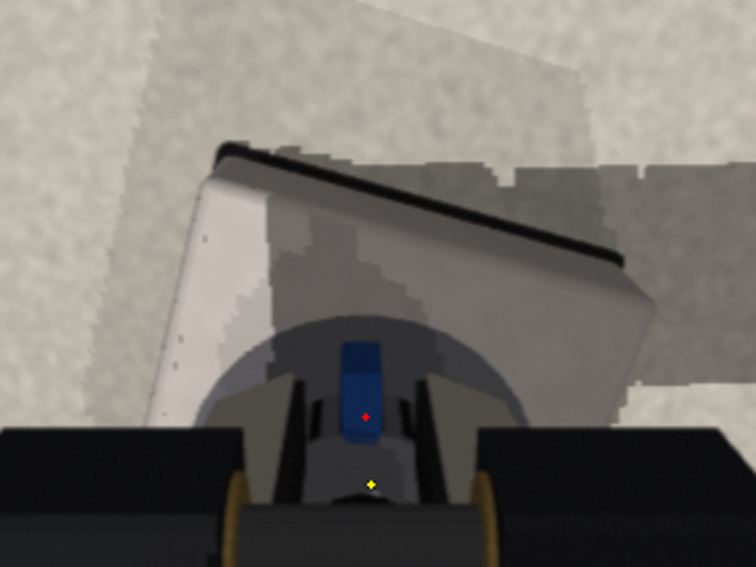

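Call:
play_rows([
  [[0.007,0,0,0,-0.5],[0.007,0,0,0,-0.5],[0.006,0,0,0,-0.5],[0.004,0,0,0,-0.5],[0.002,0,0,0,-0.5],[0,0,0,0,-0.5],[0,0,0,0,-0.5],[0,0,0,0,-0.5],[0,0,0,0,-0.5],[0,0,0,0,-0.5]],
])

```text
time: 17.8
tool_pos: [0.5602, 0.0079, 0.0284]
tool_rot: [0.891, 1.561, -2.278]
contact_force: [-0.1, 0.6, -0.3]
opening: 0.0232
```

```bash
python3 - <<'E'
from h import *
look('w13'); im=snap('scene','s13'); cv2.imwrite('pics/s13z.png',cv2.resize(im[150:290,220:370,::-1],None,fx=4.2,fy=4.2,interpolation=cv2.INTER_CUBIC))
E
```

```text
t 17.8 tcp [0.5602 0.0079 0.0284] yang -91.6 xax [-0.006 -0.007 -1.   ] open 0.0232 F [-0.07  0.63 -0.3 ] M [ 0.043 -0.001  0.008] q [-0.12  0.58  1.62 -0.01  0.95  1.49]
tip z 0.0644 r 0.0449 ang 0.89
```

View pics/w13z.png

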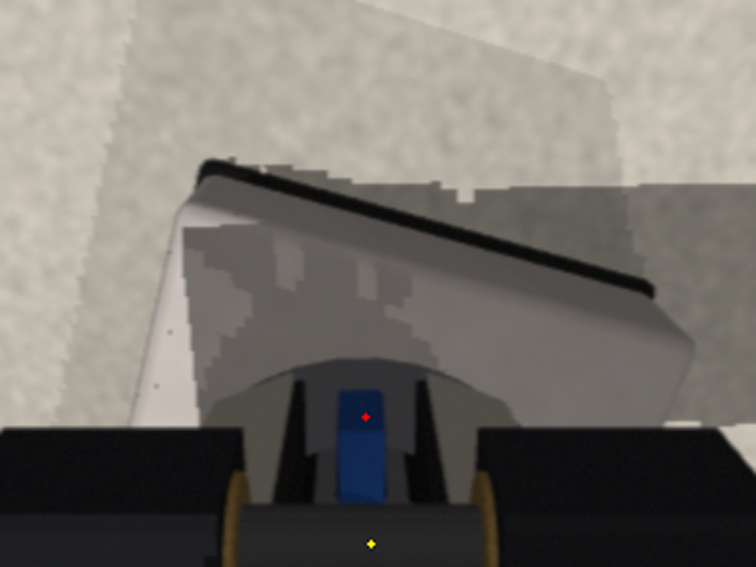

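View pics/s13z.png

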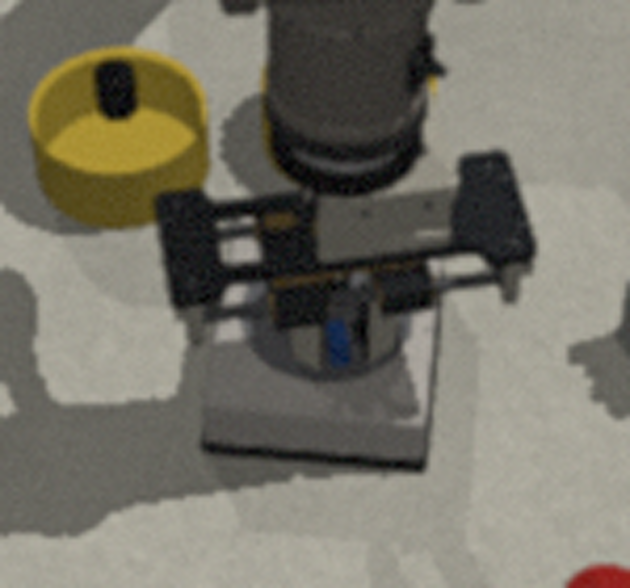

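Call:
play_rows([
  [[0,0,0,0,-0.7],[0,0,0.001,0,-0.7],[0,0.0023,0,3,-0.7],[0,0.0023,0,3,-0.7],[0,0.0023,0,3,-0.7],[0,0.0023,0,3,-0.7],[0,0.0023,0,3,-0.7],[0,0.0023,0,3,-0.7],[0,0,0,0,-0.7],[0,0,0,0,-0.7]],
], grip_force=30)

```text
time: 18.9
tool_pos: [0.5567, -0.0044, 0.0287]
tool_rot: [1.118, 1.563, -2.376]
contact_force: [0.3, -0.4, 0.5]
opening: 0.0134
```

```bash
python3 - <<'E'
from h import *
look('w14')
E
```

```text
t 18.9 tcp [ 0.5567 -0.0044  0.0287] yang -110.2 xax [-0.005 -0.005 -1.   ] open 0.0134 F [ 0.28 -0.37  0.48] M [ 0.048 -0.012  0.007] q [-0.14  0.58  1.63 -0.01  0.94  1.79]
tip z 0.0647 r 0.043 ang -15.87
```

View pics/w14z.png

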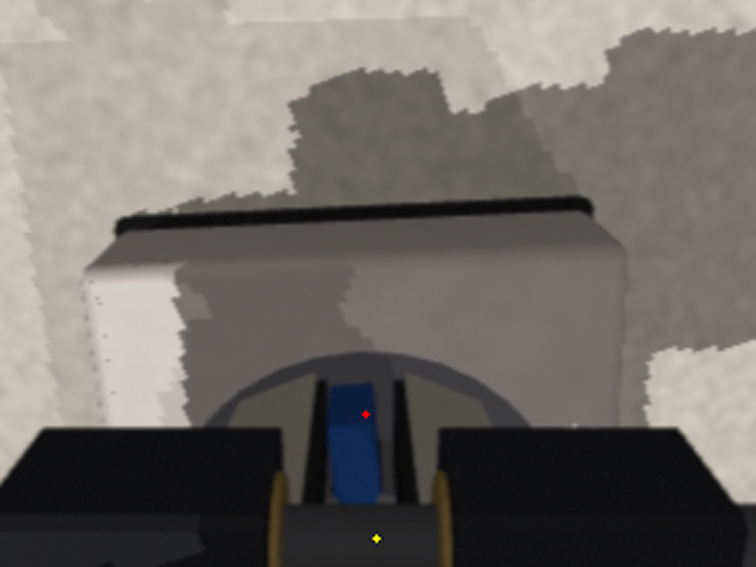

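Call:
play_rows([
  [[0,0.0023,0,2,-0.7],[0,0.0023,0,2,-0.7],[0,0.0023,0,2,-0.7],[0,0,0,0,-0.7],[0,0,0,0,-0.7],[0,0,0,0,-0.7],[0,0,0,0,-0.7],[0,0,0,0,-0.7],[0,0,0,0,-0.7],[0,0,0,0,-0.7]],
])

```text
time: 19.95
tool_pos: [0.5544, -0.0106, 0.0289]
tool_rot: [1.306, 1.564, -2.297]
contact_force: [0.5, -0.1, -0.0]
opening: 0.0135
```

```bash
python3 - <<'E'
from h import *
look('w15')
E
```

```text
t 19.95 tcp [ 0.5544 -0.0106  0.0289] yang -116.4 xax [-0.004 -0.005 -1.   ] open 0.0135 F [ 0.47 -0.13 -0.02] M [0.052 0.032 0.001] q [-0.15  0.57  1.64 -0.01  0.94  1.88]
tip z 0.0649 r 0.043 ang -24.59
```

View pics/w15z.png

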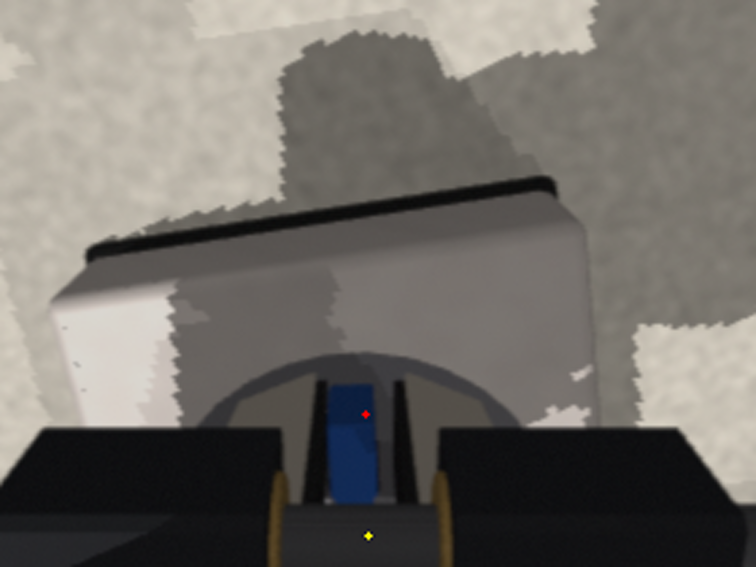

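Call:
play_rows([
  [[0,0,0,0,-0.7],[0,0,0,0,-0.7],[0,0,0,0,-0.7],[0,0,0,0,-0.7],[0,0,0,0,-0.7],[0,0.001,0,1.3,-0.7],[0,0.001,0,1.3,-0.7],[0,0.001,0,1.3,-0.7],[0,0.001,0,1.3,-0.7],[0,0.001,0,1.3,-0.7]],
])

```text
time: 21.0
tool_pos: [0.552, -0.0147, 0.0289]
tool_rot: [1.402, 1.565, -2.323]
contact_force: [0.6, 1.0, 0.2]
opening: 0.0141
```

```bash
cat >> h.py <<'E'
def stat(axis=(.5155,.0075)):
    s,R=st(); T=s['tool_pos']-R[:,0]*TIP; d=T[:2]-axis; print('r',np.hypot(*d).round(4),'ang',np.degrees(np.arctan2(d[1],d[0])).round(2),'Ftool',(R.T@s['contact_force']).round(2))
E
python3 - <<'E'
from h import *
stat()
E
```

```text
t 21.0 tcp [ 0.552  -0.0147  0.0289] yang -123.5 xax [-0.004 -0.004 -1.   ] open 0.0141 F [0.61 1.05 0.22] M [ 0.283 -0.078  0.008] q [-0.16  0.57  1.65 -0.01  0.93  2.  ]
r 0.0427 ang -31.1 Ftool [-0.23 -1.21  0.07]
```

Call:
play_rows([
  [[0,0,0,0,-0.7],[0,0,0,0,-0.7],[0,0,0,0,-0.7],[0,0,0,0,-0.7],[0,0,0,0,-0.7],[0,0.001,0,1.2,-0.7],[0,0.001,0,1.2,-0.7],[0,0.001,0,1.2,-0.7],[0,0.001,0,1.2,-0.7],[0,0.001,0,1.2,-0.7]],
])

```text
time: 22.0
tool_pos: [0.5488, -0.0191, 0.0289]
tool_rot: [1.523, 1.565, -2.317]
contact_force: [-0.7, 1.2, -0.9]
opening: 0.0139
```

```bash
python3 - <<'E'
from h import *
stat()
E
```

```text
t 22.0 tcp [ 0.5488 -0.0191  0.0289] yang -130.0 xax [-0.004 -0.004 -1.   ] open 0.0139 F [-0.73  1.22 -0.89] M [ 0.266 -0.085  0.024] q [-0.17  0.56  1.65 -0.01  0.93  2.1 ]
r 0.0426 ang -38.34 Ftool [ 0.89 -0.46  1.34]
```

Call:
play_rows([
  [[0,0,0,0,-0.7],[0,0,0,0,-0.7],[0,0,0,0,-0.7],[0,0,0,0,-0.7],[0,0,0,0,-0.7],[0,0.001,0,1.2,-0.7],[0,0.001,0,1.2,-0.7],[0,0.001,0,1.2,-0.7],[0,0.001,0,1.2,-0.7],[0,0.001,0,1.2,-0.7]],
])

```text
time: 23.0
tool_pos: [0.5451, -0.0231, 0.0289]
tool_rot: [1.625, 1.565, -2.329]
contact_force: [0.5, 1.0, -1.1]
opening: 0.0136
```

```bash
python3 - <<'E'
from h import *
look('w16');stat()
E
```

```text
t 23.0 tcp [ 0.5451 -0.0231  0.0289] yang -136.6 xax [-0.004 -0.004 -1.   ] open 0.0136 F [ 0.47  1.02 -1.09] M [ 0.302 -0.068  0.025] q [-0.18  0.56  1.66 -0.01  0.92  2.21]
tip z 0.0649 r 0.0426 ang -45.69
t 23.05 tcp [ 0.545  -0.0232  0.0289] yang -136.6 xax [-0.004 -0.004 -1.   ] open 0.014 F [-0.56 -0.03 -0.28] M [ 0.26  -0.065 -0.011] q [-0.18  0.56  1.66 -0.01  0.92  2.21]
r 0.0426 ang -45.9 Ftool [0.29 0.43 0.36]
```

View pics/w16z.png

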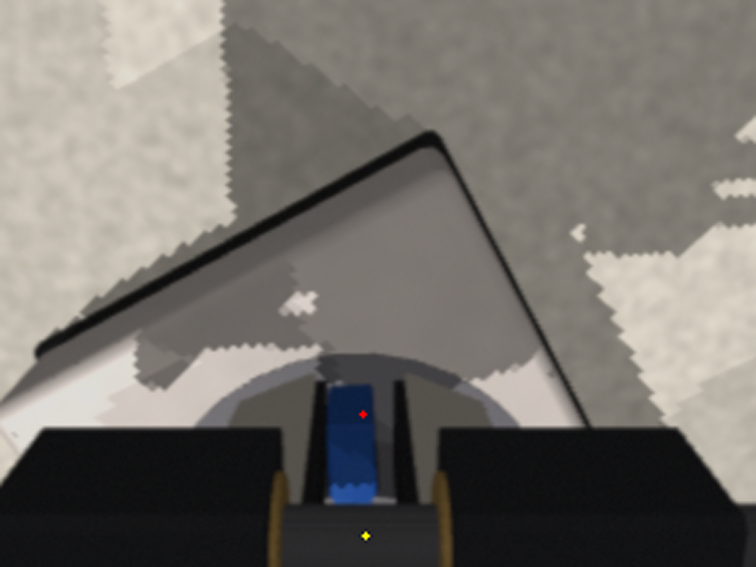

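Call:
play_rows([
  [[0,0,0,0,-0.7],[0,0,0,0,-0.7],[0,0,0,0,-0.7],[0,0,0,0,-0.7],[0,0,0,0,-0.7],[0,0.001,0,1.2,-0.7],[0,0.001,0,1.2,-0.7],[0,0.001,0,1.2,-0.7],[0,0.001,0,1.2,-0.7],[0,0.001,0,1.2,-0.7]],
])

```text
time: 24.05
tool_pos: [0.5432, -0.0242, 0.0292]
tool_rot: [-2.642, 1.57, -0.428]
contact_force: [4.0, 5.1, -2.9]
opening: 0.014
```

```bash
python3 - <<'E'
from h import *
stat()
E
```

```text
t 24.05 tcp [ 0.5432 -0.0242  0.0292] yang -143.2 xax [ 0.001 -0.    -1.   ] open 0.014 F [ 4.03  5.09 -2.92] M [ 1.106 -0.619  0.004] q [-0.19  0.55  1.67 -0.    0.91  2.31]
r 0.042 ang -48.9 Ftool [ 2.92 -6.27  1.66]
```

Call:
play_rows([
  [[0,0,0,0,-0.7],[0,0,0,0,-0.7],[0,0,0,0,-0.7],[0,0,0,0,-0.7],[0,0,0,0,-0.7],[0,0,0,0,-0.7],[0,0.001,0,0,-0.7],[0,0.0015,0,0,-0.7],[0,0.002,0,0,-0.7],[0,0.002,0,0.5,-0.7]],
])

```text
time: 25.05
tool_pos: [0.5424, -0.0247, 0.0296]
tool_rot: [-1.798, 1.559, 0.401]
contact_force: [7.0, 7.6, -4.6]
opening: 0.0139
```

```bash
python3 - <<'E'
from h import *
stat()
E
```

```text
t 25.05 tcp [ 0.5424 -0.0247  0.0296] yang -144.0 xax [ 0.011  0.005 -1.   ] open 0.0139 F [ 6.99  7.6  -4.55] M [ 1.461 -1.162  0.005] q [-0.19  0.55  1.69  0.01  0.9   2.32]
r 0.0419 ang -50.68 Ftool [  4.67 -10.07   2.05]
```

Call:
play_rows([
  [[0,0,0,0,-0.7],[0,0,0,0,-0.7],[0,0,0,0,-0.7],[0,0,0,0,-0.7],[0,0,0,0,-0.7],[0,0,0,0,-0.7],[0,0.002,0,0,-0.7],[0,0.0025,0,0,-0.7],[0,0.003,0,0.5,-0.7],[0,0.003,0,0.5,-0.7]],
])

```text
time: 26.05
tool_pos: [0.5398, -0.0273, 0.0301]
tool_rot: [-1.789, 1.545, 0.39]
contact_force: [8.1, 8.7, -6.0]
opening: 0.0135
```

```bash
python3 - <<'E'
from h import *
stat();look('w17');stat()
E
```

```text
t 26.05 tcp [ 0.5398 -0.0273  0.0301] yang -145.1 xax [ 0.024  0.01  -1.   ] open 0.0135 F [ 8.11  8.7  -6.03] M [ 1.451 -1.328 -0.022] q [-0.2   0.53  1.71  0.02  0.88  2.32]
r 0.0423 ang -56.36 Ftool [  6.31 -11.47   2.53]
t 26.05 tcp [ 0.5398 -0.0273  0.0301] yang -145.1 xax [ 0.024  0.01  -1.   ] open 0.0135 F [ 8.11  8.7  -6.03] M [ 1.451 -1.328 -0.022] q [-0.2   0.53  1.71  0.02  0.88  2.32]
tip z 0.0661 r 0.0423 ang -56.36
t 26.1 tcp [ 0.5396 -0.0275  0.0301] yang -145.1 xax [ 0.024  0.01  -1.   ] open 0.0136 F [ 7.84  7.42 -5.5 ] M [ 1.354 -1.339 -0.015] q [-0.2   0.53  1.71  0.02  0.88  2.32]
r 0.0423 ang -56.69 Ftool [  5.76 -10.53   1.64]
```

View pics/w17z.png

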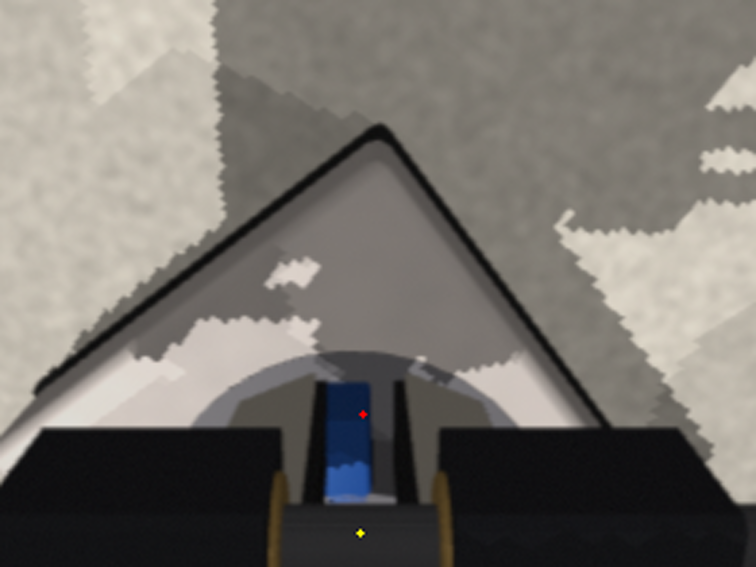

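Call:
play_rows([
  [[0,0.002,0,0,-0.7],[0,0.0025,0,0,-0.7],[0,0.0025,0,0,-0.7],[0,0,0,0,-0.7],[0,0,0,0,-0.7],[0,0,0,0,-0.7],[0,0,0,0,-0.7],[0,0,0,0,-0.7],[0,0,0,0,-0.7],[0,0,0,0,-0.7]],
])

```text
time: 27.1
tool_pos: [0.5394, -0.0284, 0.0302]
tool_rot: [-1.8, 1.532, 0.377]
contact_force: [2.6, 3.2, -3.5]
opening: 0.0138
```

```bash
python3 - <<'E'
from h import *
stat()
E
```

```text
t 27.1 tcp [ 0.5394 -0.0284  0.0302] yang -145.3 xax [ 0.037  0.014 -0.999] open 0.0138 F [ 2.61  3.16 -3.48] M [ 0.634 -0.447 -0.047] q [-0.21  0.53  1.72  0.03  0.86  2.31]
r 0.0429 ang -58.22 Ftool [ 3.62 -3.82  1.14]
```

Call:
play_rows([
  [[0,-0.002,0,0,-0.65],[0,0,0,0,-0.6],[0,0,0,0,-0.55],[0,0,0,0,-0.55],[-0.004,0,0,0,-0.55],[-0.01,0,0,0,-0.55],[-0.02,0,0,0,-0.55],[-0.03,0,0,0,-0.55],[-0.03,0,0,0,-0.55],[-0.02,0,0,0,-0.55]],
])

```text
time: 28.1
tool_pos: [0.5331, -0.0301, 0.1484]
tool_rot: [-1.708, 1.541, 0.47]
contact_force: [-0.9, -0.2, 0.5]
opening: 0.0207
```

```bash
python3 - <<'E'
from h import *
stat(); im=snap('scene','s18'); cv2.imwrite('pics/s18z.png',cv2.resize(im[170:270,250:350,::-1],None,fx=5.7,fy=5.7,interpolation=cv2.INTER_CUBIC)); im=snap('top','t18'); cv2.imwrite('pics/t18z.png',cv2.resize(im[175:295,220:345,::-1],None,fx=4.8,fy=4.8,interpolation=cv2.INTER_CUBIC)); go([.545,-.17,.15])
E
```

```text
t 28.1 tcp [ 0.5331 -0.0301  0.1484] yang -145.2 xax [ 0.026  0.013 -1.   ] open 0.0207 F [-0.86 -0.22  0.52] M [ 0.049 -0.01  -0.016] q [-0.21  0.38  1.59  0.02  1.15  2.31]
r 0.0415 ang -66.41 Ftool [-0.55  0.82  0.31]
t 28.2 tcp [ 0.5345 -0.0303  0.1495] yang -145.2 xax [ 0.031  0.012 -0.999] open 0.0206 F [ 1.17 -0.81  0.03] M [ 0.139 -0.026 -0.026] q [-0.21  0.38  1.59  0.02  1.15  2.31]
shift [-0.0019  0.071  -0.1207] turn 0
```

View pics/s18z.png

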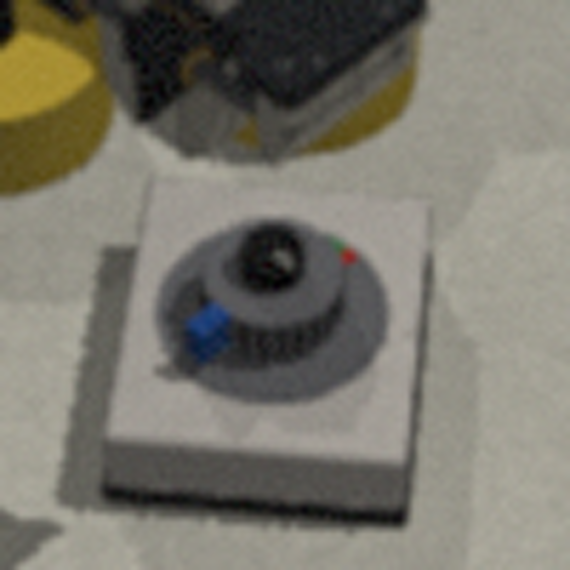

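View pics/t18z.png

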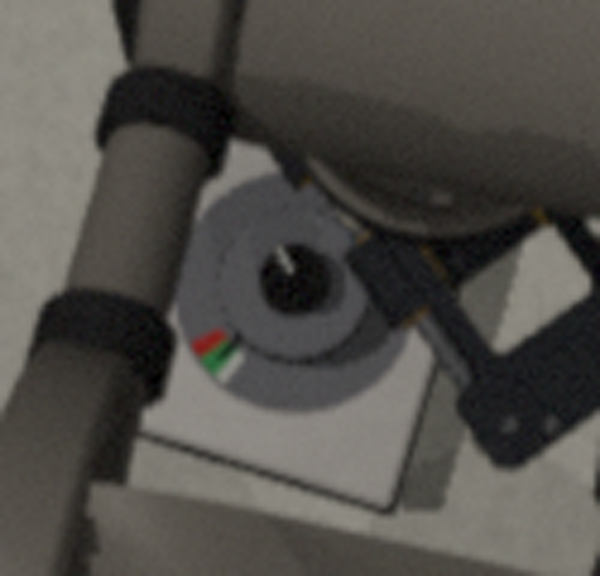

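Call:
play_rows([
  [[-0.002,0.012,-0.02,0,-0.5],[0,0.017,-0.028,0,-0.5],[0,0.017,-0.028,0,-0.5],[0,0.017,-0.028,0,-0.5],[0,0.012,-0.02,0,-0.5],[0,0.005,-0.008,0,-0.5],[0,0,0,0,-0.5],[0,0,0,0,-0.5],[0,0,0,0,-0.5],[0,0,0,0,-0.5]],
])

```text
time: 29.2
tool_pos: [0.5415, -0.1847, 0.1475]
tool_rot: [-1.615, 1.54, 0.567]
contact_force: [0.3, -0.2, 0.6]
opening: 0.0228
```

```bash
python3 - <<'E'
from h import *
st(); im=snap('top','t19'); cv2.imwrite('pics/t19z.png',cv2.resize(im[215:265,250:310,::-1],None,fx=12,fy=12,interpolation=cv2.INTER_CUBIC))
a=cv2.imread('pics/top10.png'); cv2.imwrite('pics/t10zz.png',cv2.resize(a[215:265,250:310],None,fx=12,fy=12,interpolation=cv2.INTER_CUBIC)); snap('scene','s19')
E
```

```text
t 29.2 tcp [ 0.5415 -0.1847  0.1475] yang -145.0 xax [ 0.026  0.016 -1.   ] open 0.0228 F [ 0.26 -0.22  0.58] M [0.083 0.052 0.013] q [-0.48  0.45  1.47  0.03  1.2   2.04]
```

View pics/t19z.png

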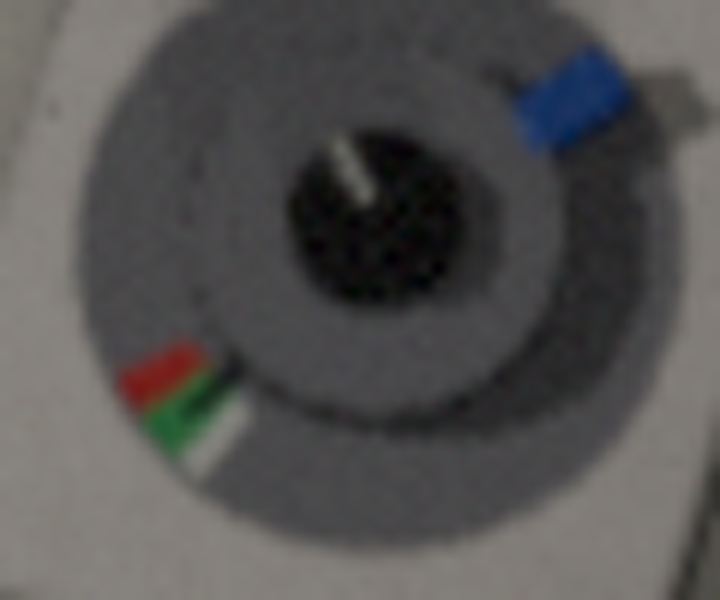

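View pics/t10zz.png

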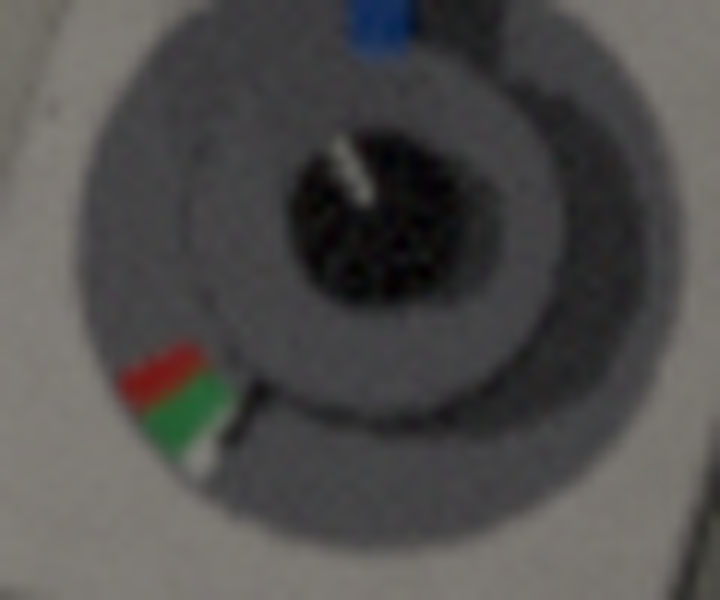

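View pics/s19.png

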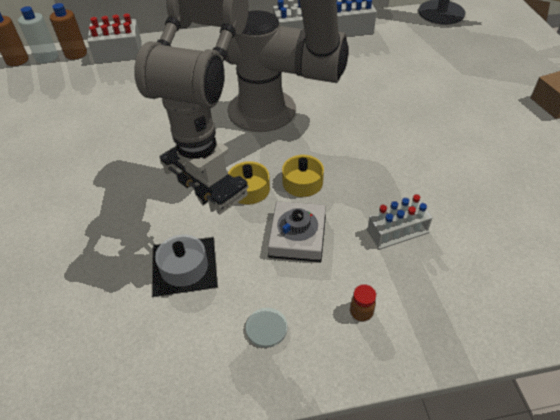

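```bash
python3 - <<'E'
from h import *
print('cover grip top scene',at('scene',(179,244),.087))
print(robot.hand_in())
E
```

```text
cover grip top scene [ 0.55150898 -0.26805528  0.087     ]
the job is handed in; nothing more can be done
None
```

I lifted the clear cover onto the rubber pad, turned the ring clockwise by its lug until it bit, then nipped it up. I handed the job in at about 29 s of the 72 s allowed.

**Last checks**
- **Cover:** it looks upright in the scene picture. Its grip is about 3 mm from the pad centre I measured, against the 35 mm allowed.
- **Ring:** the bite showed as the sideways push rising from about 1 N to 6–10 N. The tool angle puts the nip at about 0.13 to 0.16 rad. In the top picture the pointer is about in the middle of the green band.
- **Fine knob:** its white mark looks the same before and after the turn.
- **Rack, dish and jar:** they show where they were at the start. I compared them by eye and did not re-measure them.
- **Robot:** it stands clear of everything, with the fingers well above the parts.

**What disagreed or failed**
- **Finger length:** the real fingertips sit about 36 mm behind the reported TCP. Because of this my first grasp closed on nothing above the grip, without moving anything. I measured the offset from two cameras and allowed for it afterwards.
- **Arm drift and flex:** the arm drifted up to 12 mm sideways in some moves, which I corrected. The tool also leaned about 0.04 rad under the nipping force.

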